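# Display a tile and mark it as still drying

## Task

At this tile painter's stall, take the blue tile out of the leaning drying rack and stand it upright, right way up and fully down, in the slot of the dark display stand. Then hang the red tag by its eye on the stand's brass hook, to show that the tile is still drying. Let go of both, and leave the amber tile, the two pigment jars and the mug as they are.

Things in the scene. Friction and masses are not known exactly. Their poses are not given: they have to be found in the camera images.
- tile_blue: Blue glazed tile with a white flower on both faces, to be put on display: 8 thick (its x) by 94 wide (its y) by 90 tall (its z), 140 g. Origin: centre of its lower edge face; z runs up the tile to its top edge. It starts in one of the rack's two bays, leaning 30 degrees from vertical with its top towards the robot side (-x of the rack); both faces look the same, so either may face the front.
- tile_amber: Amber tile with a dark flower, same size and frame, in the other bay of the rack. Bystander.
- rack: Fixed pale wooden drying rack, 130 (x) by 230 (y), origin under its centre. Two bays side by side along y, centres at y = +56 and -56, each holding a tile that leans 30 degrees towards -x. On the -x side a support board reaches 50 up along the tile, on the +x side a lip reaches 22 up along it; the tile's upper 40 are free on both faces. Draw a tile out along its own z.
- stand: Fixed dark wooden display stand, block 90 (x) by 250 (y) by 32 high, origin under its centre. Slot at y = +55; post 14 square and 142 high overall at x = +25, y = -85, with the brass hook on its -x side.
- slot (a point): Centre of the mouth of the stand's slot, on the block's top (32 above the table); the slot is 11 wide (stand x), 103 long (stand y) and 22 deep, with a slightly chamfered mouth. Axes as the stand's.
- hook_root (a point): On the axis of the brass hook where it leaves the post. The hook is a straight round bar of 8 diameter that points to the stand's -x and rises about 20 degrees; the bar's axis here is 122 above the table.
- hook_mid (a point): On the hook's axis, halfway between root and tip. Axes as the stand's.
- hook_tip (a point): On the hook's axis, at its free end (137 above the table), 45 from the root; the round end reaches 4 further.
- tag: Red plastic tag, 6 thick (its x), 44 wide (its y), 84 tall (its z), 30 g. Origin: centre of its lower edge face. It starts standing upright in the tag block, about 16 deep in its slot.
- tag_eye (a point): Centre of the tag's eye, a round through hole of 18 diameter along the tag's x, 70 above its lower edge and 14 below its top.
- tag_block: Fixed plywood block that holds the tag, 50 (x) by 70 (y) by 26 high, origin under its centre; the slot is 9 by 47 and 16 deep.
- jar_purple: Purple pigment jar with a steel cap, 46 diameter, 105 high, origin under its centre. Bystander.
- jar_rust: Rust-coloured pigment jar with a steel cap, 46 diameter, 105 high, origin under its centre. Bystander.
- mug: Empty white ceramic cup, 72 rim diameter, 80 high, origin under its centre. Bystander.
Mind the look-alikes: they are no part of the job. Several things have the shape of the tag; the one meant has the colours described above.

How it is judged (in metres and radians):
On the way, in this order (a step that is already met when the one before it is completed fails the run):
1. the blue tile stands upright, fully down in the stand's slot, and the fingers have let go of it (z of tile_blue in the frame of slot below -0.017 m and horizontal distance between tile_blue and slot below 0.01 m and angle between tile_blue's own z axis and vertical below 0.2 rad and angle between the x axis of tile_blue and the x axis of stand, either way round below 0.16 rad and contact force between tile_blue and the fingers below 0.05 N), for 0.2 s.
2. the red tag hangs by its eye on the hook, and the fingers have let go of it (y of tag_eye in the frame of hook_mid between -0.009 and 0.009 m and z of tag_eye in the frame of hook_mid between -0.018 and 0.008 m and x of tag_eye in the frame of hook_mid between -0.021 and 0.022 m and angle between tag's own z axis and vertical below 0.45 rad and contact force between tag and the fingers below 0.05 N), for 0.2 s.
At the end, for the whole second after the job is handed in: Blue tile released, upright within 0.2 rad, 17 mm or more deep in the slot, within 10 mm and 0.16 rad of it; red tag released, its eye round the hook: within 9 mm sideways, 22 mm along, 18 below to 8 mm above hook_mid, tag upright within 0.45 rad; both at rest (all of step 1 and all of step 2 and linear speed of tile_blue below 0.02 m/s and linear speed of tag below 0.05 m/s); the robot touches nothing.
It fails at once if the amber tile is shifted by more than 15 mm (distance of tile_amber from where it was at the start of the episode above 0.015 m).
It fails at once if a jar or the mug is shifted by more than 25 mm or tipped (distance of any of jar_purple, jar_rust, mug from where it was at the start of the episode above 0.025 m or angle between any of jar_purple, jar_rust, mug's own z axis and vertical above 0.3 rad).
It also fails if it takes over 67 s, if anything falls off the work surface, if the arm or the gripper's body presses on something with over 40 N, if the wrist force passes 120 N, or if a joint passes its speed limit or range.

## Robot

A 6-joint arm with a two-finger parallel gripper is mounted at the origin on the work surface. World frame = base frame: x ahead of the robot, y to its left, z up, the work surface at z = 0. Lengths are in m, angles in degrees, forces in N, time in s.
With the tool pointing down it reaches from about 0.35 to 0.875 m from the base axis. Payload 4.2 kg.
Tool frame: the origin (TCP) lies between the finger pads; the fingertips stand 8 mm ahead of it and the grasp point (between the pads) lies 11 mm behind it; x points along the fingers, y is the direction in which the jaws open and shut, and the axes are right-handed (so a half turn about x gives the same grasp; the last joint's range is limited). The gripper opens to 87 mm and grips with 3 to 60 N. Pads are 19 mm wide; open, the fingers measure 117 mm over their backs; the gripper's body (75 mm by 190 mm) begins 51 mm behind the grasp point.
Start: joints at [-61.444, 22.042, 0.453, 0, -68.411, -14.817], TCP at [0.148, -0.607, 0.231] pointing down, gripper open.
Joint ranges: [-179.83, 179.83], [-69.29, 118.12], [-61.27, 80.66], [-181.25, 117.63], [-171.15, -9.14], [-177.46, 177.46]. Speed limits (degrees/s): [159.86, 159.86, 180, 180, 180, 180].

## Interface

Orientations are given as a 3x3 rotation matrix whose columns are the frame's x, y, z axes.
In Python, from station import r gives the robot as it stands. The module is installed in compiled form; this text tells all that it offers.
- The arm moves only by the tool move_arm, never from a script. Its argument "increments" is one flat list of numbers, 7 for each row, row after row: the turn, a rotation vector about the tool's x, y, z in degrees, then the shift along the tool's x, y, z in m, then the finger opening in m, from 0 to 0.087. A call has 1 to 12 rows; each row is the pose to reach, as a shift and turn from the pose commanded when the call began, along the tool's axes at that moment; what a row does not reach only later rows make up. A row lasts 1/12 s, in which the tool goes at most 41.7 mm and 7.16 degrees, less where a joint would pass 70% of its speed; a pose out of reach is approached as far as the arm can. A call with a gripper value outside its range is refused whole. The fingers move at their own pace and stop on an object; the grip force is fixed at half the most. Time passes only in rows, so rows that repeat a pose let the fingers close. It gives the time, the measured TCP pose, the force and the opening at its end, in the units of the state.
- r.sense(): the state, without advancing time (a new reading comes with each control period).
- r.capture(name): name is "scene" or "top"; returns the picture (384x512x3 uint8, red, green, blue); there is no depth.
- r.calibration(name): a dict with "fx", "fy", "cx", "cy" (pixels), "rvec" (rotation vector, rad) and "tvec" (3), from world to camera coordinates, as OpenCV has them. Camera axes: x right, y down, z forward; pixel columns grow to the right and rows downward; lengths in m; the calibration is good to about 2 mm. A picture is of the moment at which its call begins. calibration takes no time and is no camera call.
- r.finish_job(): hands the job in, once; it reports no verdict.
The state is a dict: "time_s": time; "joints": joint angles; "joint_velocities": joint speeds; "effort": joint torques, N m; "tcp_pos": TCP position; "ee_rot": TCP orientation; "wrist_force": force on the tool from outside, world axes, zero at the start; "moment": the same for the moment, N m; "gripper_width": opening from 0.0 (shut) to 1.0 (fully open).
Only numpy, scipy, OpenCV 4.12 (cv2) and the standard library are available. Lean on these libraries where they do the work, as an engineer would, in place of code of your own. Each camera call takes 0.05 s, during which the arm holds its last target.

## Working session

There is one attempt and no reset: what is moved stays moved. The work goes in short steps, Python scripts to look and compute and a tool call to move; the robot and the scene stay as the last step left them, time stands still between calls to the robot, and variables do not carry over. Pictures are saved under pics/ and viewed, and the job is handed in when it is done.

Besides the shell and the picture viewer there is one more tool, called after "Emit:" as name(argument=value, ...) on one line, values as JSON. move_arm: Moves the arm, as the interface text tells. Its arguments: {"type":"object","properties":{"increments":{"type":"array","items":{"type":"number"}}},"required":["increments"]}

```bash
mkdir -p pics; ls; python3 - <<'E'
from station import r
import cv2
s=r.sense(); print(s)
for n in("scene","top"):
    cv2.imwrite(f"pics/{n}0.png",r.capture(n)[:,:,::-1]); print(r.calibration(n))
E
```

```text
pics
{'time_s': 0.0, 'joints': array([-6.14436878e+01,  2.20905498e+01,  3.78922482e-01, -3.07393986e-02,
       -6.84100018e+01, -1.48158212e+01]), 'joint_velocities': array([ 0.02410006,  0.06250747,  0.04664926, -0.03184285, -0.02193142,
        0.04545174]), 'effort': array([ 6.54247106e-04, -3.90666461e+01,  1.87403905e+01,  4.21968207e+00,
        1.10395811e-02, -1.99099572e-04]), 'tcp_pos': array([ 0.14833085, -0.60653483,  0.22945142]), 'ee_rot': array([[-5.76559332e-04, -2.37331771e-01,  9.71428483e-01],
       [ 2.10300365e-03,  9.71426209e-01,  2.37332464e-01],
       [-9.99997622e-01,  2.17975389e-03, -6.09752646e-05]]), 'wrist_force': array([ 0.23813812, -0.26303201, -0.36610298]), 'moment': array([-0.00701257, -0.01511587,  0.0248163 ]), 'gripper_width': 1.0016945042709353}
{'fx': 369.8282717581082, 'fy': 369.8282717581082, 'cx': 259.23706600866876, 'cy': 191.27049533661358, 'rvec': array([ 1.69055707,  1.518873  , -0.821001  ]), 'tvec': array([-0.06702647, -0.2345684 ,  1.42872401])}
{'fx': 422.5185834933679, 'fy': 422.5185834933679, 'cx': 254.16919572049525, 'cy': 191.15479913584753, 'rvec': array([ 2.17350863, -2.16686692,  0.17291256]), 'tvec': array([-0.02123568,  0.5923713 ,  0.98867948])}
```

View pics/scene0.png

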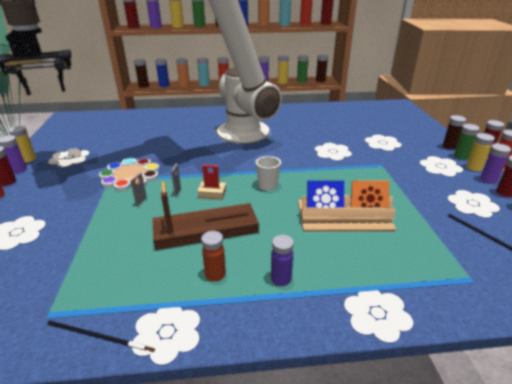

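View pics/top0.png

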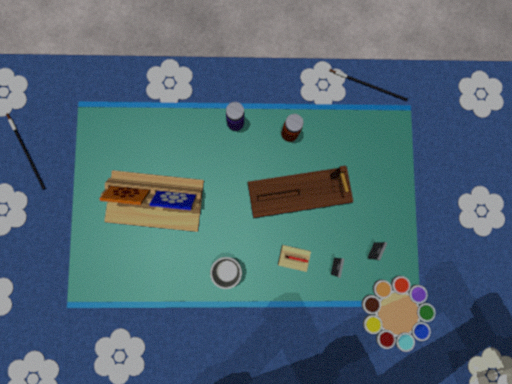

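```bash
cat > h.py <<'E'
import numpy as np,cv2
from station import r
def cam(n):
    c=r.calibration(n);K=np.array([[c['fx'],0,c['cx']],[0,c['fy'],c['cy']],[0,0,1]]);R=cv2.Rodrigues(c['rvec'])[0];return K,R,np.array(c['tvec']).ravel()
def proj(n,P):
    K,R,t=cam(n);p=(np.atleast_2d(P)@R.T+t)@K.T;return p[:,:2]/p[:,2:]
def ray(n,uv):
    K,R,t=cam(n);d=R.T@np.linalg.solve(K,np.array([uv[0],uv[1],1.]));return -R.T@t,d
def onz(n,uv,z):
    c,d=ray(n,uv);return c+d*(z-c[2])/d[2]
def crop(img,x0,y0,w,h,s,f):
    cv2.imwrite(f,cv2.resize(img[y0:y0+h,x0:x0+w],None,fx=s,fy=s,interpolation=cv2.INTER_CUBIC))
E
python3 - <<'E'
from h import *
t=cv2.imread('pics/top0.png');s=cv2.imread('pics/scene0.png')
crop(t,90,155,130,90,6,'pics/t_rack.png');crop(t,235,155,130,98,6,'pics/t_stand.png')
crop(s,140,150,130,100,6,'pics/s_stand.png');crop(s,285,170,120,70,6,'pics/s_rack.png')
crop(t,265,235,60,45,12,'pics/t_tag.png')
E
```

```text
(no output)
```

View pics/t_rack.png

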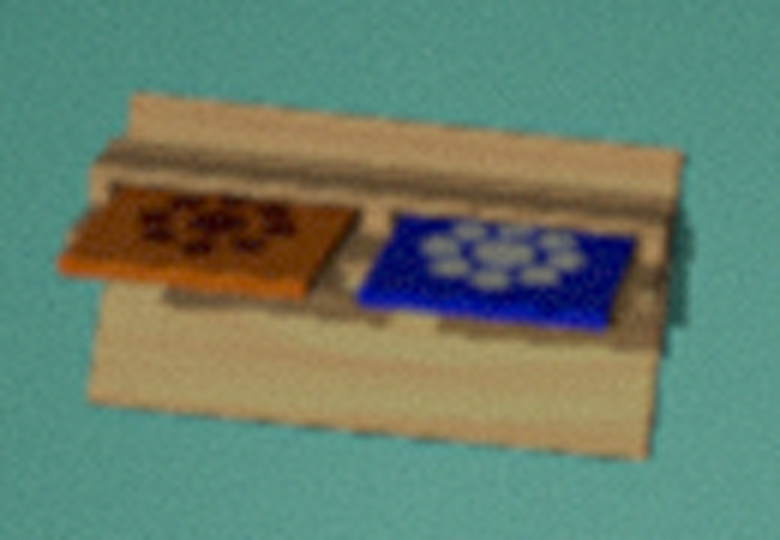

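View pics/t_stand.png

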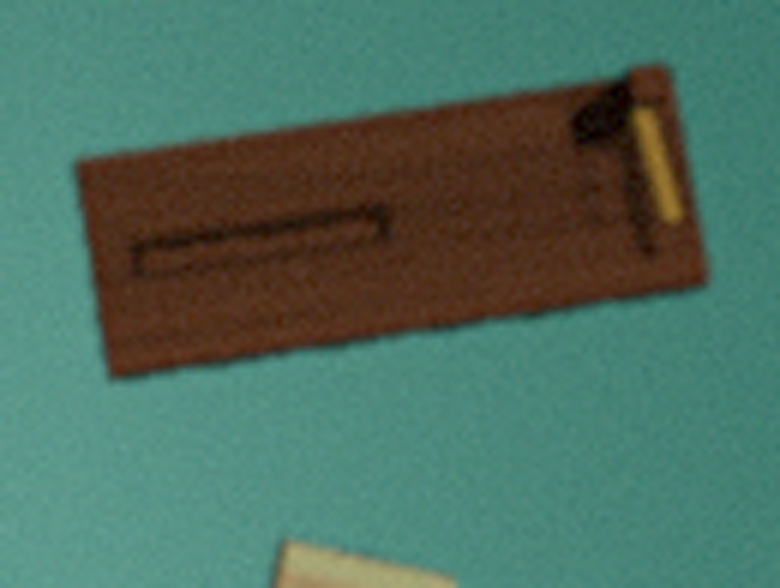

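View pics/s_stand.png

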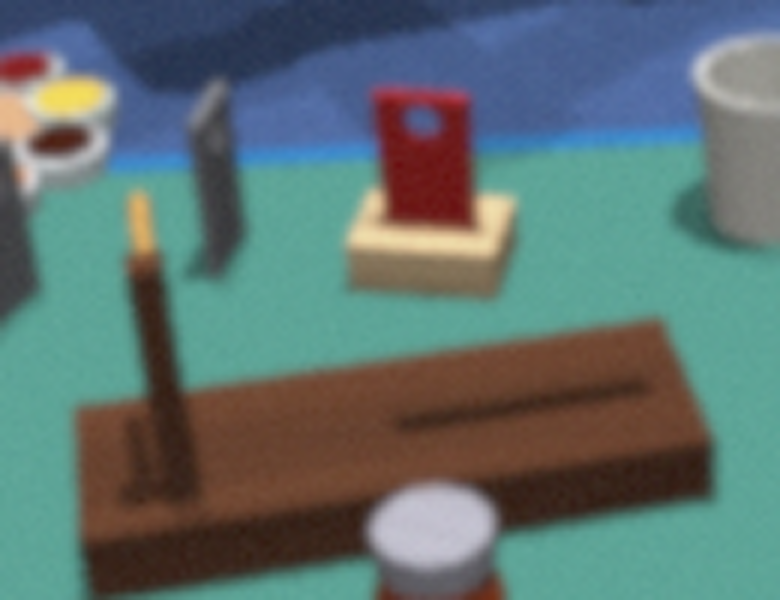

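View pics/s_rack.png

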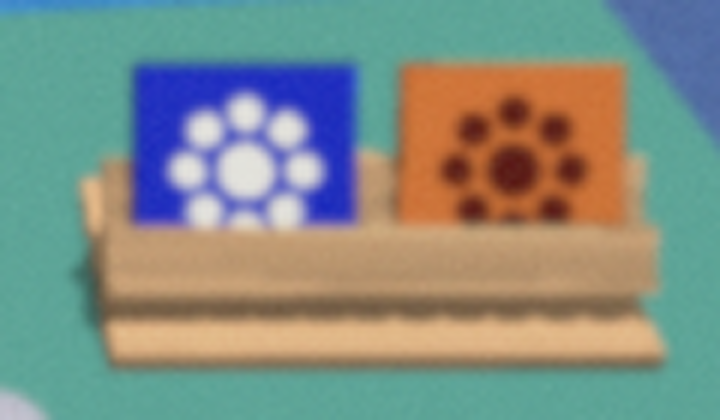

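View pics/t_tag.png

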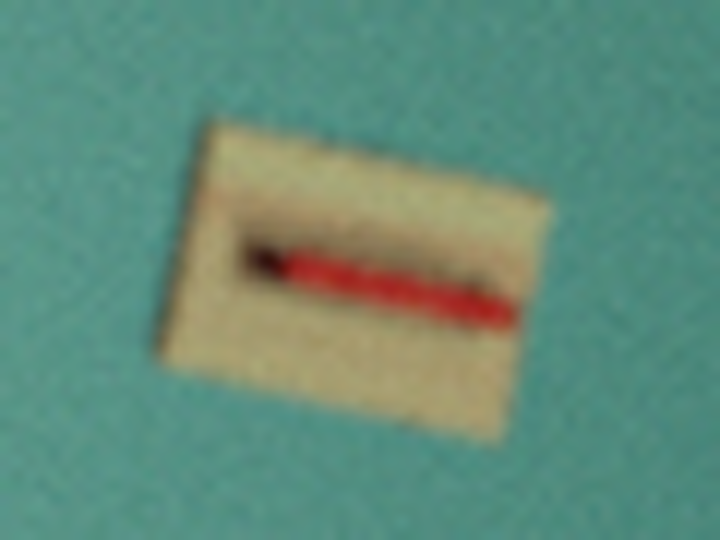

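```bash
python3 - <<'E'
from h import *
np.set_printoptions(precision=4,suppress=True)
def T(c,x0,y0,s): return [( (a+.5)/s-.5+x0,(b+.5)/s-.5+y0) for a,b in c]
for n in('top','scene'):print(n,ray(n,(256,192))[0])
def show(name,pts,z,n='top'):
    P=np.array([onz(n,p,z) for p in pts]);print(name);print(P[:,:2]);
    for i in range(len(P)-1):
        d=P[i+1]-P[i];print('  len %.4f ang %.2f'%(np.hypot(d[0],d[1]),np.degrees(np.arctan2(d[1],d[0]))))
    return P
show('stand',T([(80,160),(110,377),(708,285)],235,155,6),.032)
P=show('slot',T([(133,243),(386,206),(388,240),(135,275)],235,155,6),.032);print(P.mean(0))
P=show('slot-scene',T([(398,424),(650,388)],140,150,6),.032,'scene');print(P.mean(0))
show('hookroot/tip top',T([(640,112),(677,220)],235,155,6),.122)
show('hooktip top',T([(677,220)],235,155,6),.137)
show('hook tip scene',T([(138,195)],140,150,6),.139,'scene')
P=show('block',T([(210,122),(165,350),(500,440),(550,205)],265,235,12),.026);print(P.mean(0))
P=show('tagtop',T([(285,265),(520,310)],265,235,12),.094)
P=show('tagtop scene',T([(375,92),(470,94)],140,150,6),.094,'scene')
P=show('blue top edge upper(front face)',T([(360,295),(608,318)],90,155,6),.1);
P=show('rack base',T([(92,400),(648,458)],90,155,6),.01)
# stand mask
im=cv2.imread('pics/top0.png')
hsv=cv2.cvtColor(im,cv2.COLOR_BGR2HSV)
m=((im[:,:,2]>im[:,:,1]*1.25)&(im[:,:,2]<130)).astype(np.uint8)*255
m[:,:240]=0;m[:155]=0;m[225:]=0;m[:,360:]=0
cs,_=cv2.findContours(m,0,2);c=max(cs,key=cv2.contourArea);b=cv2.minAreaRect(c);print(b)
show('rect',cv2.boxPoints(b),.032);print(onz('top',b[0],.032))
E
```

```text
top [0.4619 0.0129 1.0561]
scene [ 1.3241 -0.0764  0.5845]
stand
[[ 0.6176 -0.0043]
 [ 0.529  -0.0166]
 [ 0.5674 -0.2614]]
  len 0.0895 ang -172.04
  len 0.2477 ang -81.08
slot
[[ 0.5836 -0.0259]
 [ 0.5993 -0.1295]
 [ 0.5853 -0.1302]
 [ 0.5705 -0.0267]]
  len 0.1048 ang -81.36
  len 0.0140 ang -177.36
  len 0.1045 ang 98.16
[ 0.5847 -0.0781  0.032 ]
slot-scene
[[ 0.5974 -0.128 ]
 [ 0.5839 -0.0241]]
  len 0.1048 ang 97.43
[ 0.5906 -0.0761  0.032 ]
hookroot/tip top
[[ 0.6234 -0.2134]
 [ 0.5825 -0.2263]]
  len 0.0429 ang -162.48
hooktip top
[[ 0.5806 -0.2224]]
hook tip scene
[[ 0.5839 -0.2184]]
block
[[ 0.4634 -0.0876]
 [ 0.418  -0.0782]
 [ 0.4001 -0.1455]
 [ 0.4468 -0.1563]]
  len 0.0464 ang 168.32
  len 0.0697 ang -104.85
  len 0.0480 ang -13.05
[ 0.4321 -0.1169  0.026 ]
tagtop
[[ 0.4366 -0.0949]
 [ 0.4283 -0.1392]]
  len 0.0451 ang -100.69
tagtop scene
[[ 0.43   -0.1357]
 [ 0.4364 -0.0929]]
  len 0.0433 ang 81.51
blue top edge upper(front face)
[[0.5546 0.2186]
 [0.5463 0.1255]]
  len 0.0934 ang -95.11
rack base
[[0.5199 0.345 ]
 [0.4968 0.1187]]
  len 0.2275 ang -95.82
((299.85137939453125, 191.6081085205078), (36.660972595214844, 100.11898040771484), 80.53767395019531)
rect
[[ 0.6164 -0.0031]
 [ 0.6591 -0.2481]
 [ 0.5689 -0.2606]
 [ 0.5278 -0.018 ]]
  len 0.2486 ang -80.11
  len 0.0910 ang -172.11
  len 0.2460 ang 99.63
[ 0.5927 -0.1317  0.032 ]
```

```bash
cat >> h.py <<'E'
def edge(img,p,q,w=3,trim=.1,bgr=None):
    """refine approx edge p-q: subpixel gradient peak along normals, fitLine; returns refined endpoints (full-image px)"""
    g=(img.astype(np.float32)@np.array(bgr if bgr is not None else [1/3,1/3,1/3],np.float32))
    p,q=np.array(p,float),np.array(q,float);d=q-p;L=np.linalg.norm(d);d/=L;n=np.array([-d[1],d[0]])
    s=np.arange(-w,w+.01,.25);pts=[]
    for a in np.linspace(trim,1-trim,int(L*2)):
        X=p+d*L*a+n*s[:,None]
        v=cv2.remap(g,X[:,0].astype(np.float32)[None],X[:,1].astype(np.float32)[None],cv2.INTER_LINEAR)[0]
        v=cv2.GaussianBlur(v[None],(0,0),2)[0]
        gr=np.abs(np.gradient(v))[1:-1];gr=np.clip(gr-.5*gr.max(),0,None)
        pts.append(p+d*L*a+n*(gr@s[1:-1]/gr.sum()))
    l=cv2.fitLine(np.array(pts,np.float32),cv2.DIST_HUBER,0,.01,.01).ravel()
    f=lambda x:l[2:]+l[:2]*((x-l[2:])@l[:2])
    res=np.std([(x-f(x))@n for x in np.array(pts)])
    return f(p),f(q),res
def inter(e1,e2):
    a=np.cross(np.append(e1[0],1),np.append(e1[1],1));b=np.cross(np.append(e2[0],1),np.append(e2[1],1));c=np.cross(a,b);return c[:2]/c[2]
def T(c,x0,y0,s): return [( (a+.5)/s-.5+x0,(b+.5)/s-.5+y0) for a,b in c]
E
python3 - <<'E'
from h import *
np.set_printoptions(precision=4,suppress=True)
top=cv2.imread('pics/top0.png');sc=cv2.imread('pics/scene0.png')
def quad(n,img,c,z,name):
    E=[];N=len(c)
    for i in range(N):
        E.append(edge(img,c[i],c[(i+1)%N]))
    C=[inter(E[i-1],E[i]) for i in range(N)]
    P=np.array([onz(n,p,z) for p in C])
    print(name,n,'res',[round(float(e[2]),2) for e in E]);print(P[:,:2],'mean',P.mean(0)[:2])
    for i in range(N):
        d=P[(i+1)%N]-P[i];print('  len %.4f ang %.2f'%(np.hypot(d[0],d[1]),np.degrees(np.arctan2(d[1],d[0]))))
quad('top',top,T([(80,160),(660,75),(708,285),(110,377)],235,155,6),.032,'stand')
quad('top',top,T([(210,122),(165,350),(500,440),(550,205)],265,235,12),.026,'block')
quad('scene',sc,T([(80,410),(660,322),(712,440),(85,540)],140,150,6),.032,'stand')
quad('top',top,T([(133,243),(386,206),(388,240),(135,275)],235,155,6),.032,'slot')
# tile blue front face quad: visible part; points
for nm,p,q in [('tile top front edge',(360,300),(608,325)),('rack low edge',(92,402),(648,458)),('rack top edge +x',(135,95),(680,150))]:
    a,b,res=edge(top,*T([p,q],90,155,6));A,B=onz('top',a,.0),onz('top',b,.0);print(nm,res,a,b,np.degrees(np.arctan2(*(B-A)[[1,0]])))
E
```

```text
stand top res [0.12, 0.62, 0.19, 0.14]
[[ 0.6173 -0.0014]
 [ 0.6557 -0.241 ]
 [ 0.566  -0.2641]
 [ 0.5266 -0.0158]] mean [ 0.5914 -0.1306]
  len 0.2427 ang -80.91
  len 0.0926 ang -165.58
  len 0.2514 ang 99.03
  len 0.0919 ang 9.01
block top res [0.19, 0.26, 0.66, 0.17]
[[ 0.4625 -0.0889]
 [ 0.4148 -0.0778]
 [ 0.3994 -0.1451]
 [ 0.4477 -0.1568]] mean [ 0.4311 -0.1171]
  len 0.0490 ang 166.89
  len 0.0690 ang -102.90
  len 0.0497 ang -13.63
  len 0.0695 ang 77.72
stand scene res [0.19, 0.07, 0.45, 0.08]
[[ 0.5722 -0.26  ]
 [ 0.5341 -0.0155]
 [ 0.6225 -0.0015]
 [ 0.659  -0.2468]] mean [ 0.597 -0.131]
  len 0.2474 ang 98.85
  len 0.0895 ang 9.05
  len 0.2480 ang -81.55
  len 0.0877 ang -171.33
slot top res [0.39, 0.38, 0.7, 0.23]
[[ 0.5819 -0.0258]
 [ 0.5991 -0.1319]
 [ 0.5862 -0.1278]
 [ 0.5683 -0.0282]] mean [ 0.5839 -0.0784]
  len 0.1075 ang -80.77
  len 0.0135 ang 162.36
  len 0.1012 ang 100.23
  len 0.0139 ang 10.06
tile top front edge 0.3603622793171057 [149.5395 205.2404] [190.9665 208.0016] -93.61787412676183
rack low edge 0.5451984089670204 [105.023 220.691] [197.4885 231.7122] -96.66523500337081
rack top edge +x 0.5007446969289712 [112.0997 170.2653] [202.8597 180.1083] -95.93314281110516
```

```bash
cat > m1.py <<'E'
from h import *
np.set_printoptions(precision=4,suppress=True)
top=cv2.imread('pics/top0.png').astype(int);sc=cv2.imread('pics/scene0.png').astype(int)
def tri(a,b):
    Ps=[]
    for n in('top','scene'):
        K,R,t=cam(n);Ps.append(K@np.c_[R,t])
    X=cv2.triangulatePoints(Ps[0],Ps[1],np.array(a,float).reshape(2,1),np.array(b,float).reshape(2,1)).ravel();X=X[:3]/X[3]
    return X,proj('top',X)[0]-a,proj('scene',X)[0]-b
def q(img,c):
    E=[edge(img.astype(np.uint8),c[i],c[(i+1)%4],w=2.5) for i in range(4)]
    print([round(float(e[2]),2) for e in E]);return np.array([inter(E[i-1],E[i]) for i in range(4)])
t=q(top,T([(400,215),(638,238),(605,328),(358,303)],90,155,6))   # far-left, far-right, near-right(outer), near-left
s=q(sc,T([(134,65),(357,65),(357,225),(134,225)],285,170,6))
print(t,s)
# scene left = -y?, top right = -y
L=tri(t[2],s[0]);Rr=tri(t[3],s[1]);print(L,Rr);d=Rr[0]-L[0];print(np.linalg.norm(d),np.degrees(np.arctan2(d[1],d[0])))
# amber
t=q(top,T([(112,185),(360,208),(305,297),(60,272)],90,155,6));s=q(sc,T([(402,65),(626,65),(626,225),(402,225)],285,170,6))
L=tri(t[2],s[0]);Rr=tri(t[3],s[1]);print(L,Rr);d=Rr[0]-L[0];print(np.linalg.norm(d),np.degrees(np.arctan2(d[1],d[0])))
E
python3 m1.py
python3 - <<'E'
from h import *
t=cv2.imread('pics/top0.png')
crop(t,145,185,55,28,14,'pics/t_blue.png')
E
```

```text
[0.56, 0.21, 0.24, 0.3]
[0.06, 0.08, 0.52, 0.1]
[[156.6414 189.9316]
 [196.8106 194.3323]
 [191.4993 208.6863]
 [148.4803 204.9411]] [[306.4309 180.061 ]
 [343.6343 180.0527]
 [343.4942 207.2322]
 [306.0085 206.7611]]
(array([0.5443, 0.1261, 0.0981]), array([-0.7344, -0.1493]), array([-0.8758,  0.0604])) (array([0.5523, 0.222 , 0.0969]), array([-0.1633, -0.0444]), array([-0.1959,  0.025 ]))
0.0962576198159247 85.2336824916233
[0.17, 0.23, 0.96, 0.41]
[0.28, 0.35, 0.18, 0.31]
(array([0.5576, 0.2378, 0.0973]), array([-0.5322, -0.153 ]), array([-0.6414,  0.0872])) (array([0.5632, 0.3363, 0.0932]), array([0.2279, 0.0814]), array([ 0.2762, -0.0541]))
0.09876631989843193 86.74412086816996
```

View pics/t_blue.png

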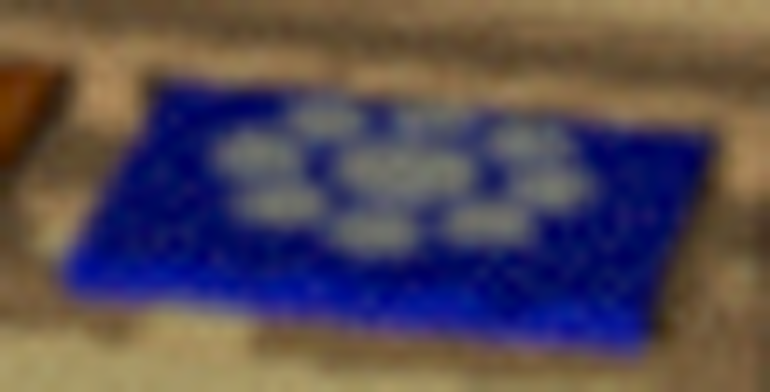

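```bash
cat > p.py <<'E'
from h import *
import json,os
from scipy.spatial.transform import Rotation as Ro
np.set_printoptions(precision=4,suppress=True)
def yawR(yaw):  # tool down, tool y at angle yaw (deg) in the plane
    a=np.radians(yaw);y=np.array([np.cos(a),np.sin(a),0]);x=np.array([0,0,-1.]);return np.c_[x,y,np.cross(x,y)]
def load():
    if os.path.exists('cmd.json'):
        d=json.load(open('cmd.json'));return np.array(d['p']),np.array(d['R'])
    return np.array([.148,-.607,.231]),yawR(103.74)
def save(p,R): json.dump({'p':p.tolist(),'R':R.tolist()},open('cmd.json','w'))
def apply(rv,sh):
    p,R=load();p=p+R@np.array(sh);R=R@Ro.from_rotvec(rv,degrees=True).as_matrix();save(p,R);print('cmd',p)
def plan(p1,R1):
    p,R=load();print('rv',np.round(Ro.from_matrix(R.T@R1).as_rotvec(degrees=True),2),'sh',np.round(R.T@(np.array(p1)-p),4))
def st():
    s=r.sense();p,R=load();print('t %.2f'%s['time_s'],'tcp',s['tcp_pos'],'err',s['tcp_pos']-p,'rot err',np.round(Ro.from_matrix(R.T@s['ee_rot']).as_rotvec(degrees=True),2),'F',s['wrist_force'],'M',s['moment'],'w',s['gripper_width']*.087)
RY=-6.0
xr=np.array([np.cos(np.radians(RY)),np.sin(np.radians(RY)),0]);z=np.array([0,0,1.])
tx=xr*np.cos(np.pi/6)+z*.5; tz=-xr*.5+z*np.cos(np.pi/6)
Ctop=np.array([.548,.174,.0975])+.004*tx
Rg=np.c_[-tz,-tx,np.cross(-tz,-tx)]
E
python3 - <<'E'
from p import *
print(yawR(103.74)); st()
g=Ctop-.025*tz; print(g,g+.06*tz,Rg)
plan([.42,-.1,.26],yawR(140))
save(np.array([.42,-.1,.26]),yawR(140)); plan(g+.06*tz,Rg); os.remove('cmd.json')
E
```

```text
[[ 0.     -0.2375  0.9714]
 [ 0.      0.9714  0.2375]
 [-1.      0.      0.    ]]
t 0.10 tcp [ 0.1483 -0.6066  0.2296] err [ 0.0003  0.0004 -0.0014] rot err [0.01 0.01 0.11] F [-0.1148 -0.1448 -0.6887] M [ 0.0332  0.0312 -0.0194] w 0.08682514070899776
[0.5639 0.1723 0.0778] [0.534  0.1755 0.1298] [[ 0.4973 -0.8613  0.1045]
 [-0.0523  0.0905  0.9945]
 [-0.866  -0.5     0.    ]]
rv [-36.26   0.     0.  ] sh [-0.029   0.4279  0.3846]
rv [-33.21  -8.9  -29.11] sh [0.1302 0.0897 0.2843]
```

Emit:
move_arm(increments=[-36,0,0,-0.03,0.3,0.27,0.045,-36,0,0,-0.03,0.3,0.27,0.045,-36,0,0,-0.03,0.3,0.27,0.045,-36,0,0,-0.03,0.3,0.27,0.045,-36,0,0,-0.03,0.3,0.27,0.045,-36,0,0,-0.03,0.3,0.27,0.045,-36,0,0,-0.03,0.3,0.27,0.045,-36,0,0,-0.03,0.3,0.27,0.045,-36,0,0,-0.03,0.3,0.27,0.045,-36,0,0,-0.03,0.3,0.27,0.045,-36,0,0,-0.03,0.3,0.27,0.045,-36,0,0,-0.03,0.3,0.27,0.045])

```text
time_s: 1.1
tcp_pos: [0.34, -0.2502, 0.2606]
ee_rot: [[0.0, -0.766, 0.643], [0.0, 0.643, 0.766], [-1.0, -0.0, 0.0]]
wrist_force: [-0.3, -0.6, 0.8]
gripper_width: 0.52
```

```bash
python3 - <<'E'
from p import *
apply([-36,0,0],[-.03,.3,.27]); st()
g=Ctop-.025*tz
plan(g+.06*tz,Rg)
E
```

```text
cmd [ 0.339  -0.2515  0.261 ]
t 1.10 tcp [ 0.34   -0.2502  0.2606] err [ 0.001   0.0012 -0.0004] rot err [-0.21 -0.02 -0.01] F [-0.3403 -0.6488  0.7585] M [-0.0035  0.1113 -0.023 ] w 0.04522076112565368
rv [-33.46  -8.97 -29.09] sh [0.1312 0.1271 0.4518]
```

Emit:
move_arm(increments=[-33.5,-9,-29.1,0.05,0.1,0.36,0.045,-33.5,-9,-29.1,0.05,0.1,0.36,0.045,-33.5,-9,-29.1,0.05,0.1,0.36,0.045,-33.5,-9,-29.1,0.05,0.1,0.36,0.045,-33.5,-9,-29.1,0.05,0.1,0.36,0.045,-33.5,-9,-29.1,0.05,0.1,0.36,0.045,-33.5,-9,-29.1,0.05,0.1,0.36,0.045,-33.5,-9,-29.1,0.05,0.1,0.36,0.045,-33.5,-9,-29.1,0.05,0.1,0.36,0.045,-33.5,-9,-29.1,0.05,0.1,0.36,0.045,-33.5,-9,-29.1,0.05,0.1,0.36,0.045,-33.5,-9,-29.1,0.05,0.1,0.36,0.045])

```text
time_s: 2.1
tcp_pos: [0.496, 0.087, 0.2094]
ee_rot: [[0.496, -0.862, 0.105], [-0.054, 0.09, 0.994], [-0.867, -0.498, -0.002]]
wrist_force: [0.4, 0.8, -0.6]
gripper_width: 0.517
```

```bash
python3 - <<'E'
from p import *
apply([-33.5,-9,-29.1],[.05,.1,.36]); st()
g=Ctop-.025*tz
plan(g+.045*tz,Rg)
E
```

```text
cmd [0.4954 0.0879 0.211 ]
t 2.10 tcp [0.496  0.087  0.2094] err [ 0.0006 -0.0009 -0.0016] rot err [0.01 0.13 0.12] F [ 0.3827  0.8227 -0.61  ] M [0.0882 1.1778 0.0076] w 0.04498849781339873
rv [0.03 0.04 0.02] sh [0.1    0.0152 0.0911]
```

Emit:
move_arm(increments=[0,0,0,0.04,0.015,0.091,0.045,0,0,0,0.1,0.015,0.091,0.045,0,0,0,0.1,0.015,0.091,0.045,0,0,0,0.1,0.015,0.091,0.045,0,0,0,0.1,0.015,0.091,0.045,0,0,0,0.1,0.015,0.091,0.045,0,0,0,0.1,0.015,0.091,0.045])

```text
time_s: 2.68
tcp_pos: [0.5419, 0.1723, 0.1135]
ee_rot: [[0.493, -0.864, 0.105], [-0.054, 0.09, 0.995], [-0.868, -0.496, -0.003]]
wrist_force: [0.6, -1.6, -0.4]
gripper_width: 0.515
```

```bash
python3 - <<'E'
from p import *
apply([0,0,0],[.1,.015,.091]); st()
t=r.capture('top')[:,:,::-1].copy();s=r.capture('scene')[:,:,::-1].copy()
cv2.imwrite('pics/t1.png',t);cv2.imwrite('pics/s1.png',s)
q=r.sense();p=q['tcp_pos'];R=q['ee_rot']
tip=p+.008*R[:,0]
for n in('top','scene'):print(n,proj(n,np.array([tip,tip+.0225*R[:,1],tip-.0225*R[:,1],tip+.0375*R[:,1],tip-.0375*R[:,1]])))
crop(t,110,150,110,80,7,'pics/t1c.png');crop(s,280,110,110,110,5,'pics/s1c.png')
E
```

```text
cmd [0.5416 0.1746 0.1169]
t 2.68 tcp [0.5419 0.1723 0.1135] err [ 0.0003 -0.0022 -0.0034] rot err [-0.04  0.17  0.27] F [ 0.5909 -1.5535 -0.4435] M [ 0.0328  1.0627 -0.0811] w 0.04481184518618356
top [[169.7623 206.9908]
 [169.4232 215.9979]
 [170.1076 197.8176]
 [169.2005 221.9127]
 [170.3414 191.6077]]
scene [[323.842  175.701 ]
 [322.318  175.5897]
 [325.4415 175.8177]
 [321.3413 175.5184]
 [326.5526 175.8988]]
```

View pics/t1c.png

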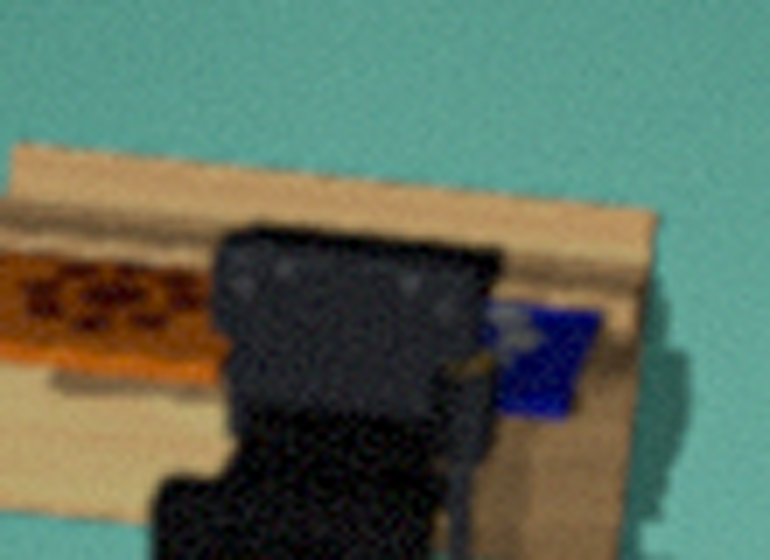

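View pics/s1c.png

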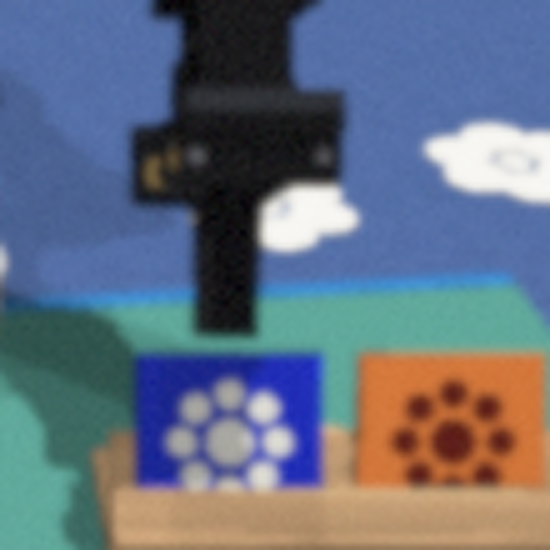

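Emit:
move_arm(increments=[0,0,0,0.01,0,0,0.045,0,0,0,0.02,0,0,0.045,0,0,0,0.03,0,0,0.045,0,0,0,0.04,0,0,0.045,0,0,0,0.045,0,0,0.045,0,0,0,0.045,0,0,0.045,0,0,0,0.045,0,0,0.03])

```text
time_s: 3.37
tcp_pos: [0.567, 0.1788, 0.0905]
ee_rot: [[0.479, -0.87, 0.112], [-0.068, 0.091, 0.994], [-0.875, -0.484, -0.016]]
wrist_force: [-0.1, -0.5, -0.3]
gripper_width: 0.492
```

```bash
python3 - <<'E'
from p import *
apply([0,0,0],[.045,0,0]); st()
t=r.capture('top')[:,:,::-1].copy();s=r.capture('scene')[:,:,::-1].copy()
crop(t,110,150,110,80,7,'pics/t2c.png');crop(s,280,110,110,110,5,'pics/s2c.png')
st()
E
```

```text
cmd [0.564  0.1723 0.078 ]
t 3.37 tcp [0.567  0.1788 0.0905] err [0.003  0.0066 0.0125] rot err [-0.02  1.04  1.07] F [-0.1378 -0.4773 -0.2885] M [0.1367 1.099  0.0363] w 0.04278529743753857
t 3.47 tcp [0.5668 0.1787 0.0908] err [0.0028 0.0065 0.0128] rot err [-0.01  1.03  1.05] F [ 0.6625 -0.2109  0.0237] M [0.1949 1.1227 0.0197] w 0.03730293174322881
```

View pics/s2c.png

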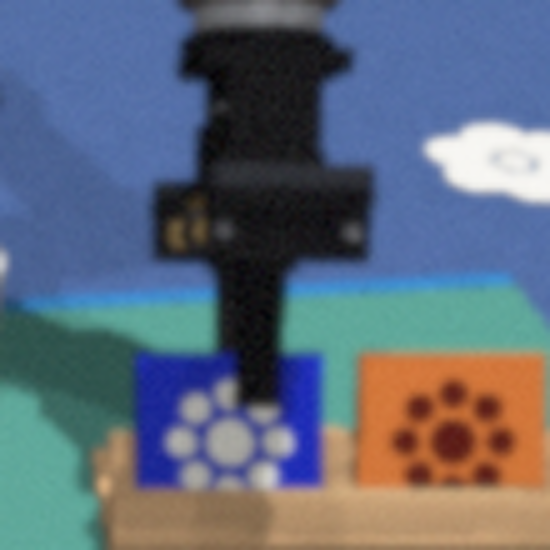

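```bash
python3 - <<'E'
from p import *
s=r.sense();print(s['joints'],s['tcp_pos'],s['ee_rot']); st()
E
```

```text
[  16.0709   18.5934  -50.6376  117.5578  -12.9081 -137.7262] [0.5668 0.1787 0.0908] [[ 0.4798 -0.8701  0.1124]
 [-0.0679  0.0909  0.9935]
 [-0.8747 -0.4843 -0.0155]]
t 3.47 tcp [0.5668 0.1787 0.0908] err [0.0028 0.0065 0.0128] rot err [-0.01  1.03  1.05] F [ 0.6625 -0.2109  0.0237] M [0.1949 1.1227 0.0197] w 0.03730293174322881
```

```bash
cat >> p.py <<'E'
ty=np.cross(tz,tx)
def Rb(b):
    b=np.radians(b);x=-np.cos(b)*tz-np.sin(b)*ty;return np.c_[x,-tx,np.cross(x,-tx)]
E
python3 - <<'E'
from p import *
s=r.sense();save(s['tcp_pos'],s['ee_rot']);print(ty)
print(Rb(15))
plan(s['tcp_pos'],Rb(15)); plan(Ctop-.022*tz,Rb(15))
E
```

```text
[0.1045 0.9945 0.    ]
[[ 0.4533 -0.8613  0.2297]
 [-0.3079  0.0905  0.9471]
 [-0.8365 -0.5    -0.2241]]
rv [ 0.18 14.01 -1.02] sh [0. 0. 0.]
rv [ 0.18 14.01 -1.02] sh [ 0.0073  0.0083 -0.0065]
```

Emit:
move_arm(increments=[0.1,5,-0.5,0,0.004,-0.003,0.045,0.2,9,-1,0,0.008,-0.006,0.045,0.2,14,-1,0,0.008,-0.006,0.045,0.2,14,-1,0,0.008,-0.006,0.045,0.2,14,-1,0,0.008,-0.006,0.045])

```text
time_s: 3.88
tcp_pos: [0.5589, 0.1762, 0.0866]
ee_rot: [[0.453, -0.862, 0.227], [-0.307, 0.088, 0.948], [-0.837, -0.499, -0.224]]
wrist_force: [-0.2, 0.9, 0.5]
gripper_width: 0.515
```

```bash
python3 - <<'E'
from p import *
apply([.2,14,-1],[0,.008,-.006]);st();print(r.sense()['joints']);
plan(Ctop-.022*tz,Rb(15))
t=r.capture('top')[:,:,::-1].copy();s=r.capture('scene')[:,:,::-1].copy()
crop(t,110,150,110,80,7,'pics/t3c.png');crop(s,280,110,110,110,5,'pics/s3c.png')
E
```

```text
cmd [0.5592 0.1735 0.087 ]
t 3.88 tcp [0.5589 0.1762 0.0866] err [-0.0003  0.0027 -0.0004] rot err [-0.16 -0.07 -0.01] F [-0.2184  0.8594  0.4664] M [0.7611 1.0982 0.0789] w 0.04482960091073109
[  35.5876   22.2266  -48.6782   79.632   -31.4485 -119.8153]
rv [-0.02  0.01 -0.02] sh [0.0072 0.0004 0.0013]
```

View pics/s3c.png

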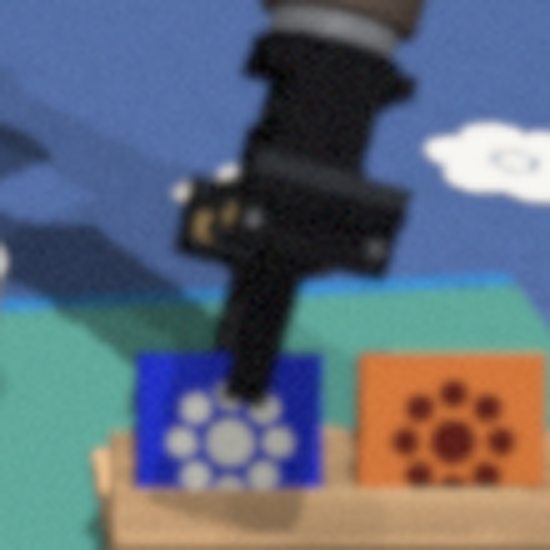

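Emit:
move_arm(increments=[0,0,0,0.004,0,-0.004,0.045,0,0,0,0.007,0,-0.006,0.045,0,0,0,0.007,0,-0.006,0.045,0,0,0,0.007,0,-0.006,0.025,0,0,0,0.007,0,-0.006,0.012,0,0,0,0.007,0,-0.006,0.01,0,0,0,0.007,0,-0.006,0.01,0,0,0,0.007,0,-0.006,0.01])

```text
time_s: 4.65
tcp_pos: [0.5613, 0.1657, 0.0826]
ee_rot: [[0.453, -0.861, 0.23], [-0.308, 0.091, 0.947], [-0.837, -0.5, -0.224]]
wrist_force: [0.5, 0.2, 0.8]
gripper_width: 0.222
```

```bash
python3 - <<'E'
from p import *
apply([0,0,0],[.007,0,-.006]);st();
t=r.capture('top')[:,:,::-1].copy();s=r.capture('scene')[:,:,::-1].copy()
crop(t,110,150,110,80,7,'pics/t4c.png');crop(s,280,110,110,110,5,'pics/s4c.png')
E
```

```text
cmd [0.561  0.1656 0.0825]
t 4.65 tcp [0.5613 0.1657 0.0826] err [0.0003 0.     0.0001] rot err [ 0.02 -0.01 -0.01] F [0.5252 0.161  0.8362] M [ 0.6826  1.0123 -0.0024] w 0.019283500821209065
```

View pics/s4c.png

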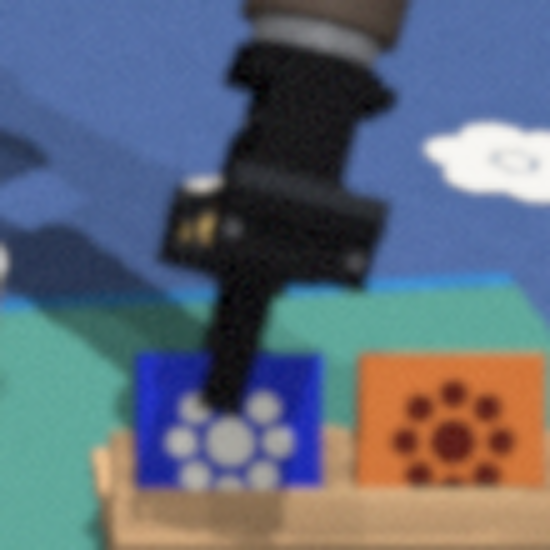

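View pics/t4c.png

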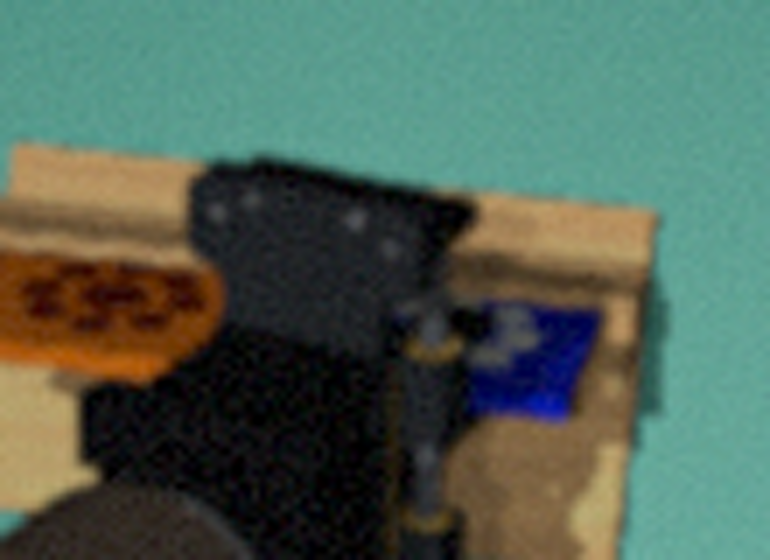

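Emit:
move_arm(increments=[0,0,0,0,0,0,0.01,0,0,0,0,0,0,0.005,0,0,0,0,0,0,0.004,0,0,0,0,0,0,0.003,0,0,0,0,0,0,0.003,0,0,0,0,0,0,0.003])

```text
time_s: 5.25
tcp_pos: [0.561, 0.1657, 0.0823]
ee_rot: [[0.453, -0.862, 0.23], [-0.308, 0.091, 0.947], [-0.837, -0.499, -0.224]]
wrist_force: [-2.0, 0.1, -1.2]
gripper_width: 0.086
```

```bash
python3 - <<'E'
from p import *
st();print(r.sense()['joints'])
E
```

```text
t 5.25 tcp [0.561  0.1657 0.0823] err [ 0.      0.     -0.0002] rot err [-0.01 -0.01  0.02] F [-1.9545  0.0905 -1.2088] M [ 0.8843  1.4991 -0.0501] w 0.007444193022795514
[  33.4751   22.3414  -49.4273   82.7591  -30.6806 -121.3151]
```

```bash
python3 - <<'E'
from p import *
p,R=load();print(R.T@tz*.08)
E
```

```text
[-0.0773  0.     -0.0207]
```

Emit:
move_arm(increments=[0,0,0,-0.007,0,-0.0019,0.003,0,0,0,-0.0193,0,-0.0052,0.003,0,0,0,-0.0387,0,-0.0104,0.003,0,0,0,-0.058,0,-0.0155,0.003,0,0,0,-0.0773,0,-0.0207,0.003,0,0,0,-0.0773,0,-0.0207,0.003,0,0,0,-0.0773,0,-0.0207,0.003])

```text
time_s: 5.83
tcp_pos: [0.5215, 0.1707, 0.1525]
ee_rot: [[0.455, -0.861, 0.229], [-0.306, 0.091, 0.948], [-0.837, -0.501, -0.222]]
wrist_force: [-0.1, -0.5, -2.0]
gripper_width: 0.09
```

```bash
python3 - <<'E'
from p import *
apply([0,0,0],[-.0773,0,-.0207]);st();print(r.sense()['joints'])
t=r.capture('top')[:,:,::-1].copy();s=r.capture('scene')[:,:,::-1].copy()
cv2.imwrite('pics/s5.png',s);crop(s,250,60,160,160,4,'pics/s5c.png')
E
```

```text
cmd [0.5212 0.1698 0.1518]
t 5.83 tcp [0.5215 0.1707 0.1525] err [0.0003 0.0009 0.0007] rot err [ 0.03 -0.13 -0.08] F [-0.1166 -0.481  -2.0476] M [ 0.8366  1.2772 -0.0144] w 0.00785209853478791
[  43.5216   14.1151  -47.8656   61.7177  -37.396  -107.1086]
```

View pics/s5c.png

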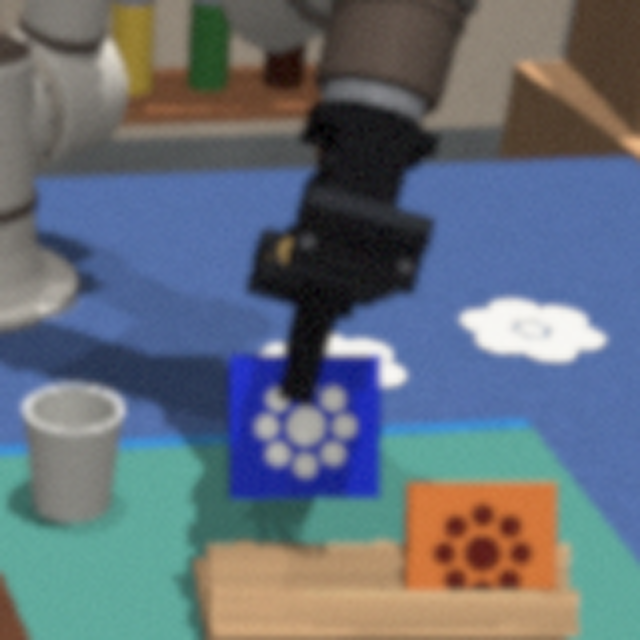

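```bash
cat >> p.py <<'E'
def Rstand(yaw,b):
    a,b=np.radians(yaw),np.radians(b);X=np.array([np.cos(a),np.sin(a),0]);Y=np.array([-np.sin(a),np.cos(a),0]);Z=np.array([0,0,1.])
    x=-np.cos(b)*Z-np.sin(b)*Y;return np.c_[x,-X,np.cross(x,-X)]
E
python3 - <<'E'
from p import *
g=np.array([.561,.1657,.0824]);d=Ctop-g;print('tile top centre rel. TCP in tile axes',d@tx,d@ty,d@tz)
R=Rstand(8.9,15)
a=np.radians(8.9);X=np.array([np.cos(a),np.sin(a),0]);Y=np.array([-np.sin(a),np.cos(a),0])
print(R)
S=np.array([.5855,-.078,.22]); S=S-(d@ty)*Y
print(S);plan(S,R); 
p,R0=load();print('lift', R0.T@np.array([-.0,0,.06]))
E
```

```text
tile top centre rel. TCP in tile axes -0.00039800766636322385 0.006895661709077194 0.019975169039599547
[[ 0.04   -0.988  -0.1494]
 [-0.2557 -0.1547  0.9543]
 [-0.9659 -0.     -0.2588]]
[ 0.5866 -0.0848  0.22  ]
rv [-21.8   -3.89  25.03] sh [ 0.0509 -0.1135 -0.2414]
lift [-0.0502 -0.03   -0.0134]
```

Emit:
move_arm(increments=[0,0,0,-0.025,-0.015,-0.007,0.003,-1,-0.2,1.2,-0.05,-0.03,-0.0134,0.003,-3.6,-0.65,4.2,-0.037,-0.04,-0.042,0.003,-6.2,-1.1,7.2,-0.025,-0.051,-0.07,0.003,-8.8,-1.6,10.2,-0.012,-0.061,-0.099,0.003,-11.4,-2,13.2,0,-0.072,-0.127,0.003,-14,-2.5,16.1,0.013,-0.082,-0.156,0.003,-16.6,-3,19.1,0.026,-0.093,-0.184,0.003,-19.2,-3.4,22.1,0.038,-0.103,-0.213,0.003,-21.8,-3.9,25,0.051,-0.1135,-0.2414,0.003,-21.8,-3.9,25,0.051,-0.1135,-0.2414,0.003,-21.8,-3.9,25,0.051,-0.1135,-0.2414,0.003])

```text
time_s: 6.93
tcp_pos: [0.5869, -0.0878, 0.2177]
ee_rot: [[0.036, -0.989, -0.144], [-0.257, -0.149, 0.955], [-0.966, 0.003, -0.259]]
wrist_force: [-0.1, 0.8, -1.8]
gripper_width: 0.087
```

```bash
python3 - <<'E'
from p import *
apply([-21.8,-3.9,25],[.051,-.1135,-.2414]);st();print(r.sense()['joints'])
t=r.capture('top')[:,:,::-1].copy();s=r.capture('scene')[:,:,::-1].copy()
cv2.imwrite('pics/s6.png',s);crop(s,140,60,160,190,4,'pics/s6c.png');crop(t,235,155,130,98,6,'pics/t6c.png')
E
```

```text
cmd [ 0.5866 -0.0848  0.2199]
t 6.93 tcp [ 0.5869 -0.0878  0.2177] err [ 0.0003 -0.003  -0.0022] rot err [0.29 0.03 0.28] F [-0.0982  0.8331 -1.757 ] M [ 0.6633  0.1968 -0.014 ] w 0.007610545384785453
[ 14.2365  18.2298 -14.9911  17.3758 -59.6452 -14.862 ]
```

View pics/s6c.png

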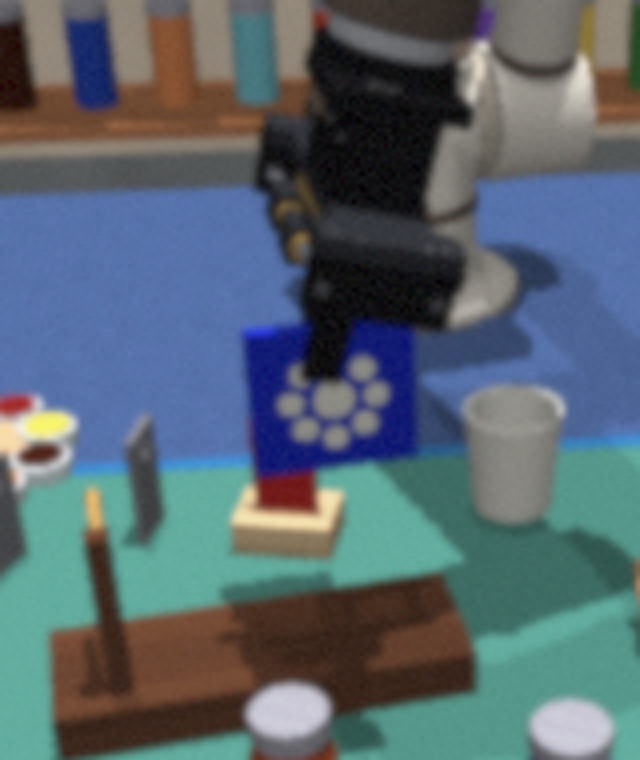

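View pics/t6c.png

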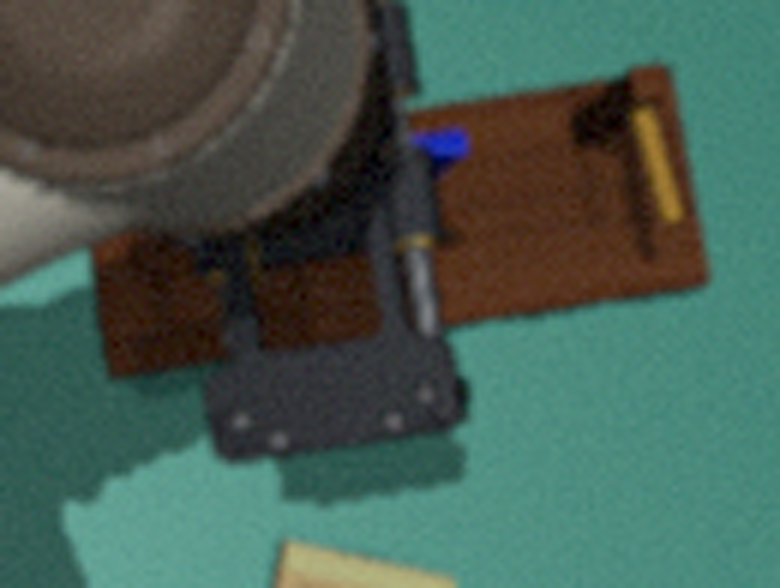

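Emit:
move_arm(increments=[0,0,0,0.025,0,0.0068,0.003,0,0,0,0.05,0,0.0136,0.003,0,0,0,0.075,0,0.0204,0.003,0,0,0,0.1,0,0.027,0.003,0,0,0,0.1,0,0.027,0.003,0,0,0,0.1,0,0.027,0.003,0,0,0,0.1,0,0.027,0.003,0,0,0,0.1,0,0.027,0.003])

```text
time_s: 7.7
tcp_pos: [0.5881, -0.084, 0.1184]
ee_rot: [[0.045, -0.988, -0.149], [-0.255, -0.156, 0.954], [-0.966, -0.005, -0.259]]
wrist_force: [0.6, 0.3, -1.1]
gripper_width: 0.089
```

```bash
python3 - <<'E'
from p import *
apply([0,0,0],[.1,0,.027]);st()
t=r.capture('top')[:,:,::-1].copy();s=r.capture('scene')[:,:,::-1].copy()
cv2.imwrite('pics/s7.png',s);cv2.imwrite('pics/t7.png',t);crop(s,150,130,120,90,6,'pics/s7c.png');crop(t,235,155,130,98,6,'pics/t7c.png')
E
```

```text
cmd [ 0.5866 -0.0846  0.1163]
t 7.70 tcp [ 0.5881 -0.084   0.1184] err [0.0015 0.0006 0.0021] rot err [ 0.01  0.01 -0.24] F [ 0.6121  0.2914 -1.1071] M [0.6216 0.2274 0.0154] w 0.007749660163018086
```

View pics/s7c.png

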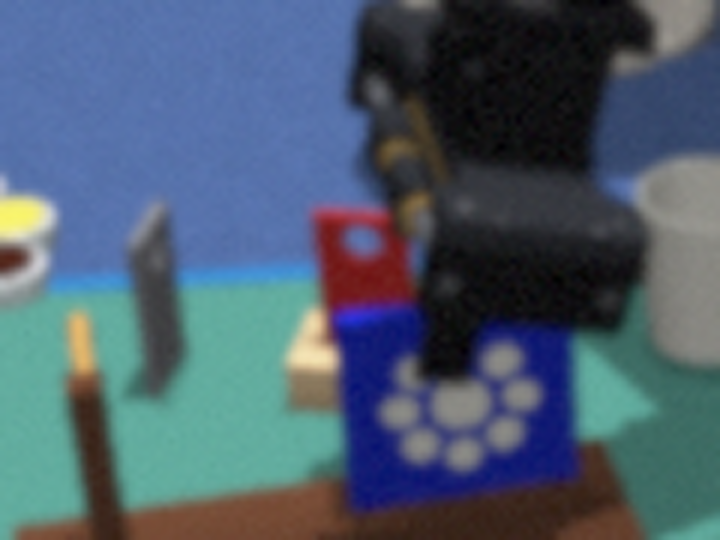

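View pics/t7c.png

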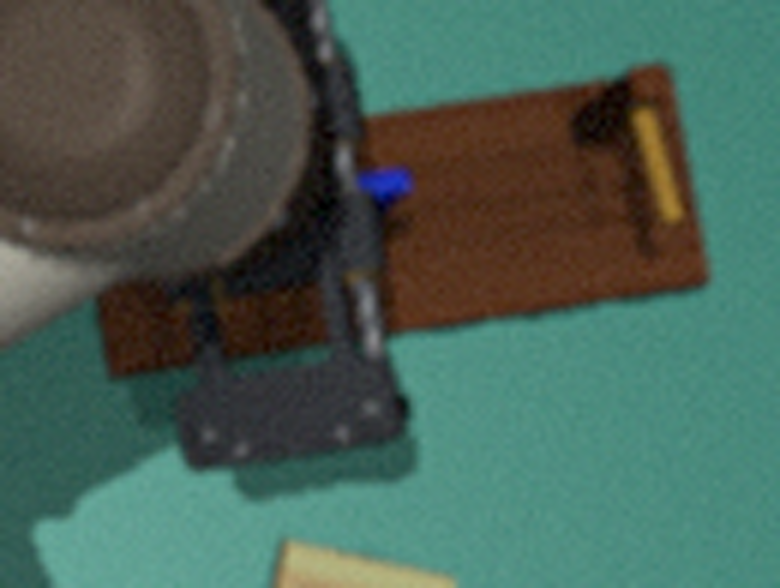

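```bash
python3 - <<'E'
from p import *
st()
t=cv2.imread('pics/t7.png');s=cv2.imread('pics/s7.png')
p=np.array([.5881,-.084,.1184]);R=np.c_[[.045,-.255,-.966],[-.988,-.156,-.005],[-.149,.954,-.259]]
b=np.radians(15);X=-R[:,1];Z=-(np.cos(b)*R[:,0]+np.sin(b)*R[:,2]);Y=np.cross(Z,X);print(X,Y,Z)
top=p+.0069*Y+.020*Z
C=lambda x,y,z:top+x*X+y*Y+z*Z
print('pred scene front: topL(-y),topR,botR,botL')
print((proj('scene',np.array([C(.004,-.047,0),C(.004,.047,0),C(.004,.047,-.09),C(.004,-.047,-.09)]))))
print('pred top: top face -y end, +x,-x',proj('top',np.array([C(.004,-.047,0),C(-.004,-.047,0)])))
c=T([(345,328),(575,322),(580,475),(350,510)],150,130,6)
E=[edge(s,c[1],c[2],w=2.5),edge(s,c[2],c[3],w=2.5),edge(s,c[3],c[0],w=2.5,trim=.15)]
print('meas botR,botL',inter(E[0],E[1]),inter(E[1],E[2]),'left edge',E[2])
m=(t[:,:,0]>110)&(t[:,:,2]<80)&(t[:,:,1]<90);ys,xs=np.nonzero(m);k=(xs>280)&(xs<315)&(ys>175)&(ys<195);print('top blob',xs[k].max(),[(x,ys[k][xs[k]==x].min(),ys[k][xs[k]==x].max()) for x in sorted(set(xs[k]))])
E
```

```text
t 7.80 tcp [ 0.5878 -0.0842  0.1182] err [0.0012 0.0004 0.0018] rot err [ 0.04 -0.01 -0.21] F [-0.5398 -1.084  -2.4355] M [0.6344 0.2263 0.0251] w 0.007609511025942569
[0.988 0.156 0.005] [-0.156   0.9881 -0.0002] [-0.0049 -0.0006  1.0001]
pred scene front: topL(-y),topR,botR,botL
[[204.5009 183.26  ]
 [244.638  177.7586]
 [245.4114 209.0976]
 [207.4876 215.0226]]
pred top: top face -y end, +x,-x [[302.5926 183.0142]
 [303.2029 186.5716]]
meas botR,botL [245.7446 209.7069] [207.7972 215.6584] left edge (array([207.7298, 214.5952]), array([205.8125, 184.3305]), np.float64(0.07755701140787688))
top blob 302 [(np.int64(295), np.int64(184), np.int64(185)), (np.int64(296), np.int64(184), np.int64(186)), (np.int64(297), np.int64(184), np.int64(186)), (np.int64(298), np.int64(183), np.int64(187)), (np.int64(299), np.int64(183), np.int64(187)), (np.int64(300), np.int64(183), np.int64(186)), (np.int64(301), np.int64(183), np.int64(186)), (np.int64(302), np.int64(184), np.int64(186))]
```

```bash
python3 - <<'E'
from p import *
top=cv2.imread('pics/top0.png');sc=cv2.imread('pics/scene0.png')
def quad(n,img,c,z,name,dv=(0,0)):
    N=len(c);E=[edge(img,c[i],c[(i+1)%N]) for i in range(N)]
    C=[inter(E[i-1],E[i])-np.array(dv) for i in range(N)]
    P=np.array([onz(n,p,z) for p in C]);print(name,n);print(P[:,:2],P.mean(0)[:2]);return P
dv=(.2,.65)
P=quad('scene',sc,T([(80,410),(660,322),(712,440),(85,540)],140,150,6),.032,'stand',dv)
P2=quad('top',top,T([(80,160),(632,80),(708,285),(110,377)],235,155,6),.032,'stand')
# mid line of long edges, at y extents: use +y end corners (post side occluded)
a=np.radians(8.9);X=np.array([np.cos(a),np.sin(a),0]);Y=np.array([-np.sin(a),np.cos(a),0])
c=P.mean(0);print('slot from scene stand',(c+.055*Y)[:2])
e=(P2[0]+P2[3])/2;print('slot from top +y end',(e-.070*Y)[:2], 'c', (P2.mean(0)+.055*Y)[:2])
# slot dark profile across in both images: at several points along slot, darkest
for n,img,d in(('top',top,(0,0)),('scene',sc,dv)):
    g=cv2.cvtColor(img,cv2.COLOR_BGR2GRAY).astype(np.float32)
    for yy in(-.03,0,.03):
        xs=np.arange(-.02,.0201,.001);W=np.array([[.5850,-.078,.032]])+xs[:,None]*X+yy*Y
        uv=(proj(n,W)+np.array(d)).astype(np.float32);v=cv2.remap(g,uv[None,:,0],uv[None,:,1],cv2.INTER_LINEAR)[0]
        print(n,yy,np.round(v[::2]).astype(int))
E
```

```text
stand scene
[[ 0.5695 -0.2609]
 [ 0.5311 -0.0158]
 [ 0.6199 -0.0017]
 [ 0.6566 -0.2475]] [ 0.5943 -0.1315]
stand top
[[ 0.6172 -0.0014]
 [ 0.6537 -0.2277]
 [ 0.5666 -0.2673]
 [ 0.5266 -0.0158]] [ 0.591 -0.128]
slot from scene stand [ 0.5858 -0.0771]
slot from top +y end [ 0.5827 -0.0777] c [ 0.5825 -0.0737]
top -0.03 [53 51 55 54 50 48 47 46 50 53 50 43 32 32 40 50 54 54 52 52 51]
top 0 [53 49 54 53 52 48 43 47 52 51 47 40 28 32 43 52 56 56 52 54 55]
top 0.03 [52 52 53 55 54 51 45 38 52 51 48 38 26 36 39 50 58 59 52 54 54]
scene -0.03 [78 78 77 77 75 73 70 67 63 58 53 48 50 55 62 67 72 75 77 78 77]
scene 0 [81 80 78 76 75 73 71 68 62 57 52 48 51 53 60 67 72 77 78 78 79]
scene 0.03 [80 79 79 76 74 73 71 67 62 57 53 51 52 54 61 68 71 75 78 80 79]
```

Emit:
move_arm(increments=[0,0,0,0.005,0.001,0.0013,0.003,0,0,0,0.01,0.001,0.0027,0.003,0,0,0,0.0145,0.001,0.0039,0.003,0,0,0,0.0193,0.001,0.0052,0.003,0,0,0,0.0193,0.001,0.0052,0.003,0,0,0,0.0193,0.001,0.0052,0.003])

```text
time_s: 8.3
tcp_pos: [0.5855, -0.085, 0.0957]
ee_rot: [[0.039, -0.988, -0.15], [-0.256, -0.155, 0.954], [-0.966, 0.001, -0.259]]
wrist_force: [0.1, -0.2, -1.3]
gripper_width: 0.09
```

```bash
python3 - <<'E'
from p import *
apply([0,0,0],[.0193,.001,.0052]);st()
s=r.capture('scene')[:,:,::-1].copy()
cv2.imwrite('pics/s8.png',s);crop(s,150,130,120,90,6,'pics/s8c.png')
st()
E
```

```text
cmd [ 0.5856 -0.0847  0.0963]
t 8.30 tcp [ 0.5855 -0.085   0.0957] err [-0.0001 -0.0002 -0.0006] rot err [-0.    0.01  0.07] F [ 0.0927 -0.2315 -1.2957] M [0.6796 0.1598 0.0036] w 0.007800973932373013
t 8.35 tcp [ 0.5858 -0.0849  0.0961] err [ 0.0002 -0.0002 -0.0003] rot err [0.   0.01 0.02] F [-0.216  -1.2469 -1.4029] M [ 0.6478  0.2113 -0.0361] w 0.007598123365779716
```

View pics/s8c.png

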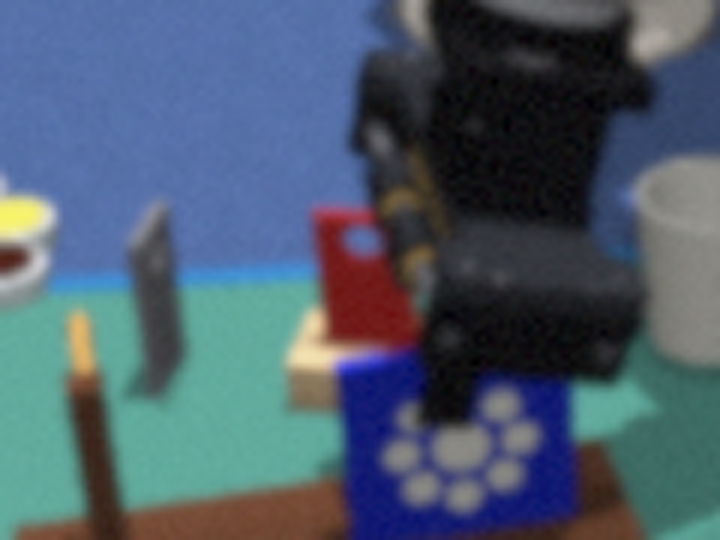

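Emit:
move_arm(increments=[0,0,0,0.003,0,0.0008,0.003,0,0,0,0.006,0,0.0016,0.003,0,0,0,0.009,0,0.0024,0.003,0,0,0,0.012,0,0.0032,0.003,0,0,0,0.012,0,0.0032,0.003,0,0,0,0.012,0,0.0032,0.003])

```text
time_s: 8.85
tcp_pos: [0.5856, -0.0849, 0.0836]
ee_rot: [[0.04, -0.988, -0.149], [-0.256, -0.155, 0.954], [-0.966, 0.0, -0.259]]
wrist_force: [-1.9, 0.5, -1.5]
gripper_width: 0.09
```

```bash
python3 - <<'E'
from p import *
apply([0,0,0],[.012,0,.0032]);st()
s=r.capture('scene')[:,:,::-1].copy()
cv2.imwrite('pics/s9.png',s);crop(s,150,130,120,100,6,'pics/s9c.png')
st()
E
```

```text
cmd [ 0.5856 -0.0847  0.0839]
t 8.85 tcp [ 0.5856 -0.0849  0.0836] err [-0.     -0.0001 -0.0003] rot err [0.01 0.   0.03] F [-1.914   0.5201 -1.4644] M [ 0.6536  0.1981 -0.011 ] w 0.007814961480014612
t 8.90 tcp [ 0.5858 -0.0848  0.0838] err [ 0.0002 -0.0001 -0.0001] rot err [ 0.01  0.   -0.  ] F [-0.0769 -0.1407 -1.8042] M [ 0.7046  0.2065 -0.0387] w 0.007907744121155058
```

View pics/s9c.png

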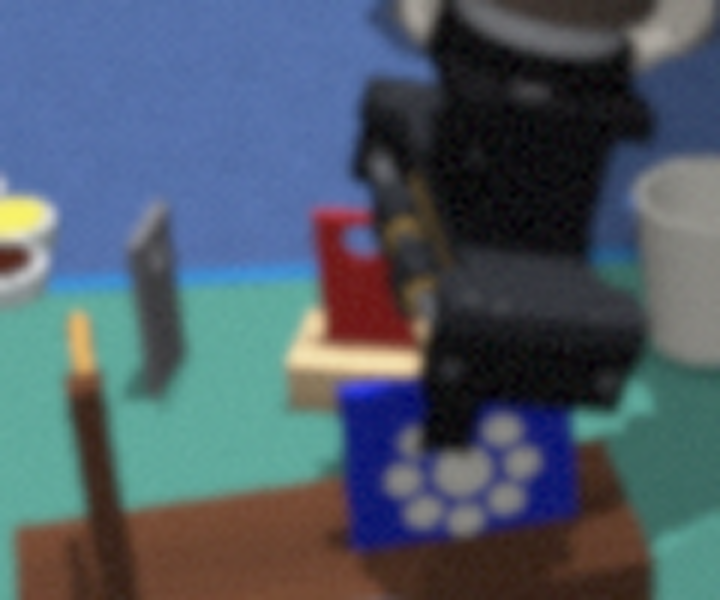

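Emit:
move_arm(increments=[0,0,0,0.001,0,0.0003,0.003,0,0,0,0.002,0,0.0005,0.003,0,0,0,0.003,0,0.0008,0.003,0,0,0,0.004,0,0.0011,0.003,0,0,0,0.004,0,0.0011,0.003])

```text
time_s: 9.32
tcp_pos: [0.5856, -0.0848, 0.0795]
ee_rot: [[0.04, -0.988, -0.149], [-0.255, -0.155, 0.954], [-0.966, -0.0, -0.259]]
wrist_force: [0.4, -0.4, -1.7]
gripper_width: 0.09
```

```bash
python3 - <<'E'
from p import *
apply([0,0,0],[.004,0,.0011]);st();r.capture('top');st()
E
```

```text
cmd [ 0.5856 -0.0847  0.0798]
t 9.32 tcp [ 0.5856 -0.0848  0.0795] err [ 0.     -0.0001 -0.0003] rot err [ 0.01 -0.    0.02] F [ 0.408  -0.3505 -1.7212] M [ 0.6686  0.2282 -0.0796] w 0.007870278628584457
t 9.37 tcp [ 0.5857 -0.0848  0.0796] err [ 0.0001 -0.0001 -0.0001] rot err [ 0.01 -0.    0.01] F [ 0.3205  0.6339 -1.2475] M [0.638  0.2466 0.0439] w 0.007576521747113426
```

Emit:
move_arm(increments=[0,0,0,0.001,0,0.0003,0.003,0,0,0,0.0015,0,0.0004,0.003,0,0,0,0.002,0,0.0005,0.003,0,0,0,0.002,0,0.0005,0.003])

```text
time_s: 9.7
tcp_pos: [0.5861, -0.0847, 0.0784]
ee_rot: [[0.041, -0.988, -0.149], [-0.256, -0.155, 0.954], [-0.966, -0.001, -0.259]]
wrist_force: [-1.4, 1.5, 3.3]
gripper_width: 0.092
```

```bash
python3 - <<'E'
from p import *
apply([0,0,0],[.002,0,.0005]);st();r.capture('top');st()
E
```

```text
cmd [ 0.5856 -0.0847  0.0777]
t 9.70 tcp [ 0.5861 -0.0847  0.0784] err [0.0005 0.0001 0.0007] rot err [ 0.01  0.02 -0.05] F [-1.4017  1.5174  3.2714] M [ 0.7558  0.7452 -0.0966] w 0.00797715751148167
t 9.75 tcp [ 0.5861 -0.0847  0.0784] err [0.0005 0.0001 0.0007] rot err [ 0.01  0.02 -0.05] F [-1.7388  2.6098  5.1472] M [ 0.7538  0.7916 -0.1435] w 0.00777732939177256
```

Emit:
move_arm(increments=[0,0,0,0,0,0,0.015,0,0,0,0,0,0,0.03,0,0,0,0,0,0,0.03,0,0,0,0,0,0,0.03])

```text
time_s: 10.08
tcp_pos: [0.5858, -0.0849, 0.0774]
ee_rot: [[0.04, -0.988, -0.149], [-0.255, -0.154, 0.954], [-0.966, -0.0, -0.259]]
wrist_force: [-1.9, 0.2, -0.3]
gripper_width: 0.293
```

```bash
python3 - <<'E'
from p import *
st();r.capture('top');st();p,R=load();print(R.T@np.array([0,0,.1]))
E
```

```text
t 10.08 tcp [ 0.5858 -0.0849  0.0774] err [ 0.0001 -0.0002 -0.0003] rot err [ 0.02 -0.01  0.01] F [-1.9118  0.1821 -0.2622] M [ 0.5448  0.2254 -0.0384] w 0.02548756081662022
t 10.13 tcp [ 0.5858 -0.0849  0.0774] err [ 0.0001 -0.0002 -0.0002] rot err [ 0.02 -0.01  0.01] F [ 0.6325 -0.1704 -0.0367] M [0.5001 0.225  0.0109] w 0.026854309019650476
[-0.0966 -0.     -0.0259]
```

Emit:
move_arm(increments=[0,0,0,-0.01,0,0,0.03,0,0,0,-0.03,0,0,0.03,0,0,0,-0.06,0,0,0.03,0,0,0,-0.1,0,-0.01,0.06,0,0,0,-0.14,0,-0.02,0.06,0,0,0,-0.14,0,-0.02,0.06,0,0,0,-0.14,0,-0.02,0.06,0,0,0,-0.14,0,-0.02,0.06])

```text
time_s: 10.8
tcp_pos: [0.5827, -0.068, 0.2184]
ee_rot: [[0.041, -0.988, -0.149], [-0.255, -0.154, 0.955], [-0.966, -0.001, -0.258]]
wrist_force: [0.1, 0.2, -0.8]
gripper_width: 0.631
```

```bash
python3 - <<'E'
from p import *
apply([0,0,0],[-.14,0,-.02]);st();print(r.sense()['joints'])
t=r.capture('top')[:,:,::-1].copy();s=r.capture('scene')[:,:,::-1].copy()
cv2.imwrite('pics/s10.png',s);cv2.imwrite('pics/t10.png',t);crop(s,140,130,130,100,6,'pics/s10c.png');
plan([.4321,-.117,.15],yawR(77.4))
E
```

```text
cmd [ 0.5829 -0.0681  0.2181]
t 10.80 tcp [ 0.5827 -0.068   0.2184] err [-0.0003  0.0001  0.0003] rot err [ 0.04 -0.05 -0.03] F [ 0.0562  0.1837 -0.8248] M [0.5586 0.2888 0.0021] w 0.05492671888360978
[ 16.3221  17.6476 -15.6722  17.2284 -59.7557 -16.5791]
rv [110.78  -9.9   14.59] sh [ 0.0722  0.1566 -0.0065]
```

View pics/s10c.png

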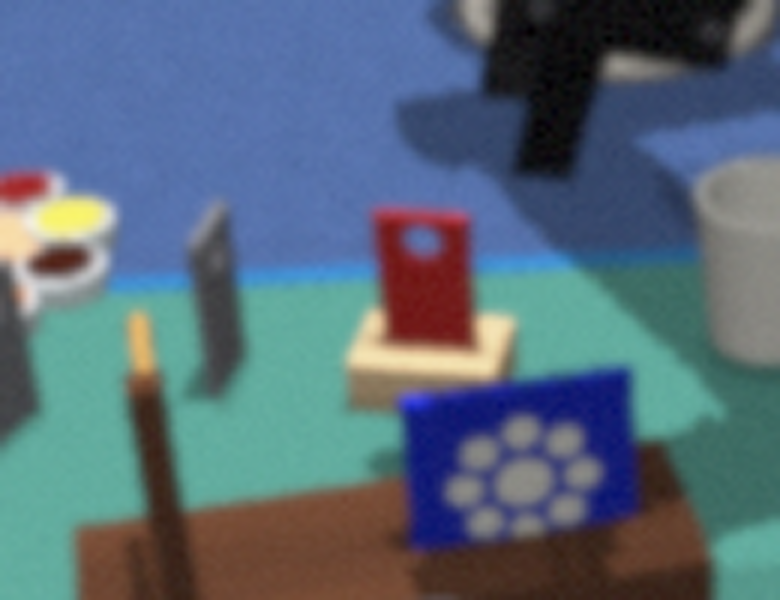

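View pics/t10.png

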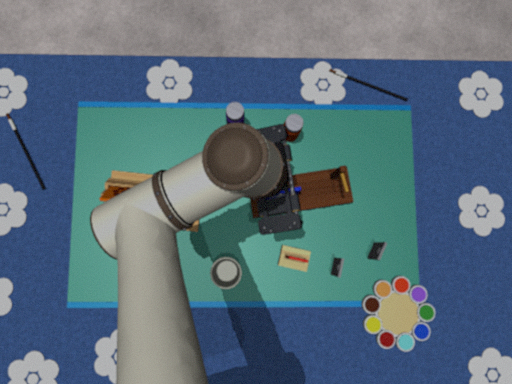

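```bash
python3 - <<'E'
from p import *
plan([.4325,-.117,.16],yawR(257.8))
E
```

```text
rv [-68.48 -13.15  -8.99] sh [ 0.0625  0.1562 -0.0092]
```

Emit:
move_arm(increments=[-6.8,-1.3,-0.9,0.006,0.016,-0.001,0.075,-13.7,-2.6,-1.8,0.0125,0.031,-0.002,0.075,-20.5,-3.9,-2.7,0.019,0.047,-0.003,0.075,-27.4,-5.3,-3.6,0.025,0.062,-0.004,0.075,-34.2,-6.6,-4.5,0.031,0.078,-0.005,0.075,-41.1,-7.9,-5.4,0.0375,0.094,-0.0055,0.075,-47.9,-9.2,-6.3,0.044,0.109,-0.0064,0.075,-54.8,-10.5,-7.2,0.05,0.125,-0.007,0.075,-61.6,-11.8,-8.1,0.056,0.14,-0.008,0.075,-68.5,-13.1,-9,0.0625,0.156,-0.009,0.075,-68.5,-13.1,-9,0.0625,0.156,-0.009,0.075,-68.5,-13.1,-9,0.0625,0.156,-0.009,0.075])

```text
time_s: 11.9
tcp_pos: [0.4322, -0.1174, 0.1591]
ee_rot: [[-0.001, -0.215, -0.977], [-0.001, -0.977, 0.215], [-1.0, 0.001, 0.001]]
wrist_force: [0.3, -0.9, 0.1]
gripper_width: 0.864
```

```bash
python3 - <<'E'
from p import *
apply([-68.5,-13.1,-9],[.0625,.156,-.009]);st();print(r.sense()['joints'])
plan([.4325,-.117,.056],yawR(257.8))
t=r.capture('top')[:,:,::-1].copy();s=r.capture('scene')[:,:,::-1].copy()
cv2.imwrite('pics/s11.png',s);crop(s,130,60,150,150,4,'pics/s11c.png');cv2.imwrite('pics/t11.png',t)
E
```

```text
cmd [ 0.4327 -0.1168  0.16  ]
t 11.90 tcp [ 0.4322 -0.1174  0.1591] err [-0.0005 -0.0006 -0.0009] rot err [ 0.21 -0.1   0.06] F [ 0.2944 -0.9015  0.1185] M [-0.0687  0.119  -0.0062] w 0.07519679378804023
[  5.7557   8.9004 -29.3819   0.0762 -51.7923  71.8052]
rv [ 0.02 -0.05 -0.02] sh [0.104  0.0002 0.0002]
```

View pics/s11c.png

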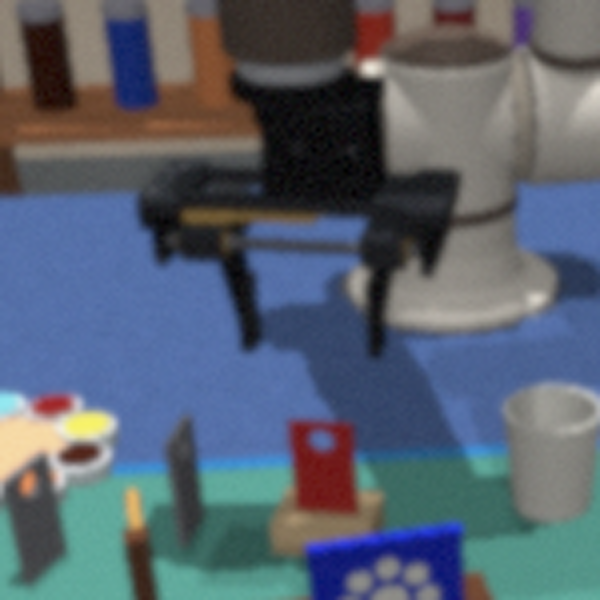

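View pics/t11.png

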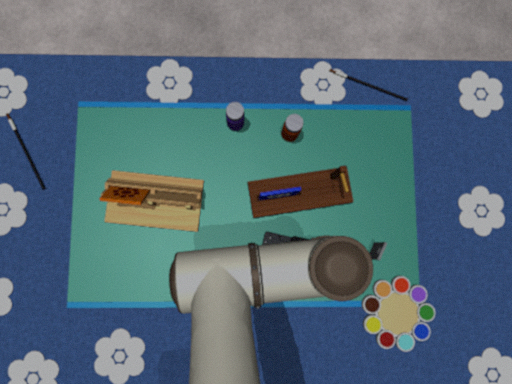

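Emit:
move_arm(increments=[0,0,0,0.025,0,0,0.075,0,0,0,0.05,0,0,0.075,0,0,0,0.07,0,0,0.075,0,0,0,0.09,0,0,0.075,0,0,0,0.104,0,0,0.075,0,0,0,0.104,0,0,0.075,0,0,0,0.104,0,0,0.075,0,0,0,0.104,0,0,0.075])

```text
time_s: 12.67
tcp_pos: [0.4341, -0.1166, 0.0567]
ee_rot: [[0.003, -0.211, -0.978], [-0.001, -0.978, 0.211], [-1.0, 0.0, -0.003]]
wrist_force: [-0.5, 0.7, -0.1]
gripper_width: 0.86
```

```bash
python3 - <<'E'
from p import *
apply([0,0,0],[.104,0,0]);st()
t=r.capture('top')[:,:,::-1].copy();s=r.capture('scene')[:,:,::-1].copy()
cv2.imwrite('pics/s12.png',s);crop(s,150,110,110,100,6,'pics/s12c.png')
E
```

```text
cmd [ 0.4328 -0.1168  0.056 ]
t 12.67 tcp [ 0.4341 -0.1166  0.0567] err [0.0014 0.0002 0.0007] rot err [-0.01  0.11 -0.01] F [-0.5397  0.7396 -0.082 ] M [-0.0777  0.1581 -0.0442] w 0.07477772656956841
```

View pics/s12c.png

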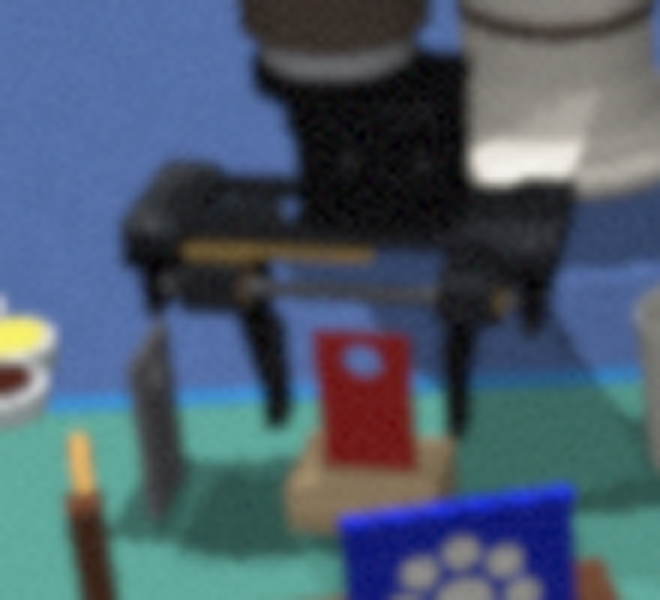

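Emit:
move_arm(increments=[0,0,0,0,0,0,0.06,0,0,0,0,0,0,0.05,0,0,0,0,0,0,0.045,0,0,0,0,0,0,0.04,0,0,0,0,0,0,0.038,0,0,0,0,0,0,0.038,0,0,0,0,0,0,0.038,0,0,0,0,0,0,0.038])

```text
time_s: 13.43
tcp_pos: [0.4329, -0.1169, 0.056]
ee_rot: [[0.001, -0.211, -0.977], [-0.0, -0.977, 0.211], [-1.0, 0.0, -0.001]]
wrist_force: [0.0, -0.1, 1.5]
gripper_width: 0.497
```

```bash
python3 - <<'E'
from p import *
st();r.capture('top');st()
E
```

```text
t 13.43 tcp [ 0.4329 -0.1169  0.056 ] err [ 0.0002 -0.0001  0.    ] rot err [ 0.02  0.01 -0.  ] F [ 0.013  -0.0713  1.5135] M [-0.0726  0.255   0.0397] w 0.0432366964093703
t 13.48 tcp [ 0.433  -0.1169  0.056 ] err [ 0.0002 -0.0001  0.    ] rot err [ 0.01  0.01 -0.  ] F [-0.1482 -0.241   1.6305] M [-0.0824  0.2381 -0.0215] w 0.043405891220486395
```

Emit:
move_arm(increments=[0,0,0,-0.005,0,0,0.038,0,0,0,-0.015,0,0,0.038,0,0,0,-0.035,0,0,0.038,0,0,0,-0.06,0,0,0.038,0,0,0,-0.085,0,0,0.038,0,0,0,-0.11,0,0,0.038,0,0,0,-0.13,0,0,0.038,0,0,0,-0.13,0,0,0.038,0,0,0,-0.13,0,0,0.038])

```text
time_s: 14.23
tcp_pos: [0.4332, -0.1167, 0.1871]
ee_rot: [[0.004, -0.211, -0.977], [0.0, -0.977, 0.211], [-1.0, -0.001, -0.004]]
wrist_force: [0.1, 0.2, -0.8]
gripper_width: 0.5
```

```bash
python3 - <<'E'
from p import *
apply([0,0,0],[-.13,0,0]);st()
t=r.capture('top')[:,:,::-1].copy();s=r.capture('scene')[:,:,::-1].copy()
cv2.imwrite('pics/s13.png',s);cv2.imwrite('pics/t13.png',t);crop(s,130,50,130,130,5,'pics/s13c.png')
for f,n,box in(('top0','top',(335,165,355,200)),('scene0','scene',(155,175,175,200))):
    im=cv2.imread(f'pics/{f}.png').astype(int);x0,y0,x1,y1=box
    w=np.clip(im[:,:,2]-im[:,:,0]-35,0,None).astype(float)
    k=np.zeros_like(w);k[y0:y1,x0:x1]=1;w*=k;
    print(n);print(w[y0:y1,x0:x1].astype(int))
E
```

```text
cmd [ 0.4327 -0.1168  0.186 ]
t 14.23 tcp [ 0.4332 -0.1167  0.1871] err [0.0005 0.0001 0.0011] rot err [ 0.03  0.17 -0.08] F [ 0.093   0.2118 -0.8436] M [-0.1101  0.16   -0.0004] w 0.04351319955950881
top
[[ 0  0  0  0  0  0  0  0  0  0  0  0  0  0  0  0  0  0  0  0]
 [ 0  0  0  0  0  0  0  0  0  4  0  0  0  0  0  0  0  0  0  0]
 [ 0  0  0  0  0  4 29 15 22 26 13  0  0  0  0  0  0  0  0  0]
 [ 0  0  0  0  0 13 24 27 17 22 12  0  0  0  0  0  0  0  0  0]
 [ 0  0  0  0  0  8 14 19 18 17 24  8  0  0  0  0  0  0  0  0]
 [ 0  0  0  0  0  0 15 23 20 20 20 10  0  0  0  0  0  0  0  0]
 [ 0  0  0  0  0  3  7 13 10  0 23 11  0  0  0  0  0  0  0  0]
 [ 0  0  0  0  0  0  0 15  9  7 15 12  0  0  0  0  0  0  0  0]
 [ 0  0  0  0  0 10 29 41 32 22 23 17  0  0  0  0  0  0  0  0]
 [ 0  0  0  0  0 34 51 65 52 30 14 10  0  0  0  0  0  0  0  0]
 [ 0  0  0  0  0 17 50 65 62 37 14 16  0  0  0  0  0  0  0  0]
 [ 0  0  0  0  0 12 42 63 63 45 18 11  6  0  0  0  0  0  0  0]
 [ 0  0  0  0  0  5 31 58 64 55 26 13  8  0  0  0  0  0  0  0]
 [ 0  0  7  0  0  1 22 53 65 54 32 18  8  0  0  0  0  0  0  0]
 [ 0  0  0 12
[... 2192 characters left out ...]
 0  0]
 [ 0  0  0  0  0  0  0 37 74 63  7  0  0  0  0  0  0  0  0  0]
 [ 0  0  0  0  0  0  0 28 70 67 17  0  0  0  0  0  0  0  0  0]
 [ 0  0  0  0  0  0  0 19 59 61 23  0  0  0  0  0  0  0  0  0]
 [ 0  0  0  0  0  0  0 15 43 45 22  0  0  0  0  0  0  0  0  0]
 [ 0  0  0  0  0  0  0 20 30 29 16  0  0  0  0  0  0  0  0  0]
 [ 0  0  0  0  0  0  0 19 24 23 10  0  0  0  0  0  0  0  0  0]
 [ 0  0  0  0  0  0  0  9 16 10  2  0  0  0  0  0  0  0  0  0]
 [ 0  0  0  0  0  0  0  0  3  0  0  0  0  0  0  0  0  0  0  0]
 [ 0  0  0  0  0  0  0  0  0  0  0  0  0  0  0  0  0  0  0  0]
 [ 0  0  0  0  0  0  0  0  0  0  0  0  0  0  0  0  0  0  0  0]
 [ 0  0  0  0  0  0  0  0  0  0  0  0  0  0  0  0  0  0  0  0]]
```

View pics/s13c.png

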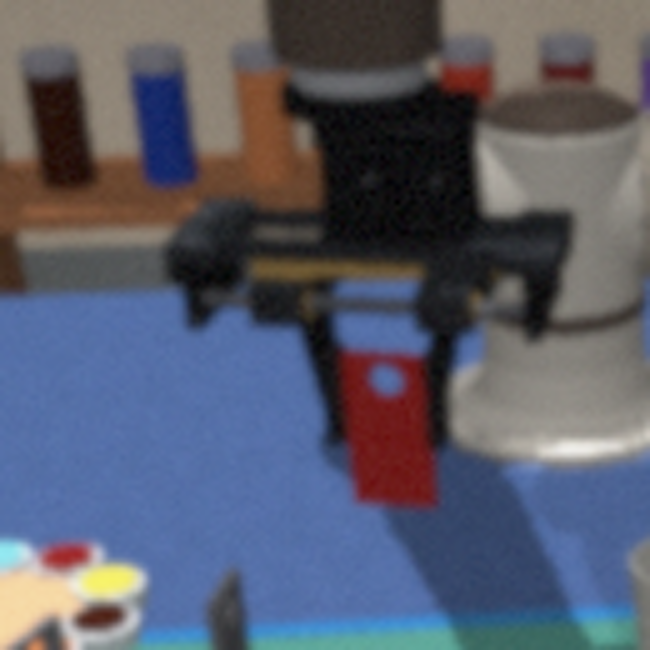

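```bash
python3 - <<'E'
from p import *
a=np.radians(8.9);X=np.array([np.cos(a),np.sin(a),0]);Y=np.array([-np.sin(a),np.cos(a),0])
for c in([.592,-.131,0],):
    c=np.array(c)
    root=c+.018*X-.085*Y+[0,0,.122];d=-X*np.cos(np.radians(20))+np.array([0,0,np.sin(np.radians(20))])
    mid=root+.0225*d;tip=root+.045*d;end=tip+.004*d
    print('root',root,'mid',mid,'tip',tip)
    print('top proj root,mid,tip,end',proj('top',np.array([root,mid,tip,end])))
    print('scene',proj('scene',np.array([root,mid,tip,end,tip+[0,0,.004]]))+[.2,.65])
print(onz('top',(347.2,191.6),.1385),onz('top',(346.7,190),.137))
print(onz('scene',(162.3,182.1),.141))
# top: centroid axis
im=cv2.imread('pics/top0.png').astype(int);w=np.clip(im[:,:,2]-im[:,:,0]-60,0,None).astype(float)
for y in range(173,192):
    v=w[y,336:352];print(y,round(float((v@np.arange(336,352))/max(v.sum(),1)),2),end=' ')
im=cv2.imread('pics/scene0.png').astype(int);w=np.clip(im[:,:,2]-im[:,:,0]-60,0,None).astype(float);print()
for y in range(182,192):
    v=w[y,155:175];print(y,round(float((v@np.arange(155,175))/max(v.sum(),1)),2),end=' ')
E
```

```text
root [ 0.6229 -0.2122  0.122 ] mid [ 0.602  -0.2155  0.1297] tip [ 0.5812 -0.2187  0.1374]
top proj root,mid,tip,end [[340.7379 173.4626]
 [343.2365 182.1211]
 [345.7896 190.9684]
 [346.2493 192.5616]]
scene [[164.7913 198.2261]
 [163.825  190.3494]
 [162.8881 182.7116]
 [162.7244 181.3779]
 [162.6414 181.2266]]
[ 0.5796 -0.2216  0.1385] [ 0.5834 -0.2209  0.137 ]
[ 0.5872 -0.2184  0.141 ]
173 342.11 174 341.93 175 342.32 176 342.54 177 342.88 178 343.14 179 343.52 180 343.71 181 343.86 182 344.33 183 344.6 184 344.83 185 345.23 186 345.48 187 345.77 188 345.96 189 346.35 190 346.57 191 346.78 
182 0.0 183 162.58 184 162.66 185 162.79 186 162.87 187 162.99 188 163.11 189 163.26 190 163.43 191 163.51
```

```bash
python3 - <<'E'
from p import *
s=r.sense();print(s['joints']);p=np.array([.4332,-.1167,.1871])
print(proj('scene',np.array([p+[-.0005,0,.024],p+[0,0,.038],p+[0,0,-.046]]))+[.2,.65])
im=cv2.imread('pics/s13.png');
m=((im[:,:,2]>90)&(im[:,:,1]<60)&(im[:,:,0]<70)).astype(np.uint8);m[:, :190]=0;m[:,225:]=0;m[:115]=0;m[160:]=0
cs,h=cv2.findContours(m,cv2.RETR_CCOMP,cv2.CHAIN_APPROX_NONE)
for c,hh in zip(cs,h[0]):
    if len(c)>8:M=cv2.moments(c);print(len(c),hh,M['m10']/M['m00'],M['m01']/M['m00'],cv2.boundingRect(c),cv2.minAreaRect(c))
E
```

```text
[  5.7993   7.0842 -27.19    -0.0063 -55.774   71.9864]
[[205.9553 125.4311]
 [205.5221 120.3247]
 [208.005  150.2132]]
99 [-1 -1 -1 -1] 207.33381294964028 137.357793764988 (199, 121, 18, 30) ((207.5382080078125, 135.49703979492188), (30.218421936035156, 16.02956771850586), 85.60128784179688)
```

```bash
cat >> p.py <<'E'
aS=np.radians(8.9);XS=np.array([np.cos(aS),np.sin(aS),0]);YS=np.array([-np.sin(aS),np.cos(aS),0])
hd=-XS*np.cos(np.radians(20))+np.array([0,0,np.sin(np.radians(20))])
mid=np.array([.604,-.2175,.1297]);tip=mid+.0225*hd
E
python3 - <<'E'
from p import *
E0=tip+.025*hd;print(E0,tip)
plan([E0[0],E0[1],.186],yawR(278.9))
E
```

```text
[ 0.5599 -0.2244  0.1459] [ 0.5831 -0.2208  0.1374]
rv [-21.08  -0.04  -0.03] sh [ 0.0001  0.0784 -0.1471]
```

Emit:
move_arm(increments=[-2,0,0,0,0.006,-0.012,0.038,-5,0,0,0,0.016,-0.031,0.038,-8,0,0,0,0.029,-0.055,0.038,-12,0,0,0,0.043,-0.08,0.038,-15,0,0,0,0.056,-0.106,0.038,-18,0,0,0,0.068,-0.128,0.038,-20,0,0,0,0.076,-0.142,0.038,-21,0,0,0,0.078,-0.147,0.038,-21,0,0,0,0.078,-0.147,0.038,-21,0,0,0,0.078,-0.147,0.038])

```text
time_s: 15.17
tcp_pos: [0.559, -0.2237, 0.1846]
ee_rot: [[-0.002, 0.152, -0.988], [0.0, -0.988, -0.152], [-1.0, -0.001, 0.002]]
wrist_force: [-0.6, 0.5, 0.3]
gripper_width: 0.504
```

```bash
python3 - <<'E'
from p import *
apply([-21,0,0],[0,.078,-.147]);st();print(r.sense()['joints'])
E0=tip+.025*hd
plan(E0-[0,0,.024],yawR(278.9))
E
```

```text
cmd [ 0.5599 -0.224   0.1861]
t 15.17 tcp [ 0.559  -0.2237  0.1846] err [-0.0009  0.0003 -0.0015] rot err [ 0.07 -0.17 -0.08] F [-0.6491  0.4632  0.3205] M [-0.0684  0.1606  0.0449] w 0.04382262900251799
[ -6.4243  21.9081  -6.6481  -0.013  -61.5812 105.1798]
rv [-0.08 -0.04 -0.03] sh [0.0642 0.0003 0.0001]
```

Emit:
move_arm(increments=[0,0,0,0.015,0,0,0.038,0,0,0,0.03,0,0,0.038,0,0,0,0.045,0,0,0.038,0,0,0,0.057,0,0,0.038,0,0,0,0.064,0,0,0.038,0,0,0,0.064,0,0,0.038,0,0,0,0.064,0,0,0.038,0,0,0,0.064,0,0,0.038])

```text
time_s: 15.83
tcp_pos: [0.5605, -0.224, 0.1232]
ee_rot: [[0.002, 0.154, -0.988], [-0.001, -0.988, -0.154], [-1.0, 0.001, -0.002]]
wrist_force: [0.0, 0.6, -0.8]
gripper_width: 0.502
```

```bash
python3 - <<'E'
from p import *
apply([0,0,0],[.064,0,0]);st()
t=r.capture('top')[:,:,::-1].copy();s=r.capture('scene')[:,:,::-1].copy()
cv2.imwrite('pics/s14.png',s);cv2.imwrite('pics/t14.png',t);crop(s,130,130,80,90,8,'pics/s14c.png');crop(t,300,150,90,70,8,'pics/t14c.png')
st()
E
```

```text
cmd [ 0.56   -0.2241  0.1221]
t 15.83 tcp [ 0.5605 -0.224   0.1232] err [0.0006 0.0001 0.001 ] rot err [-0.01  0.1   0.04] F [ 0.0291  0.6435 -0.7761] M [-0.0889  0.1216 -0.0105] w 0.043670511796225525
t 15.93 tcp [ 0.5606 -0.2241  0.1232] err [ 0.0007 -0.0001  0.0011] rot err [0.   0.12 0.04] F [-0.2945 -0.7078 -0.387 ] M [-0.1209  0.156  -0.0128] w 0.04388368564128262
```

View pics/s14c.png

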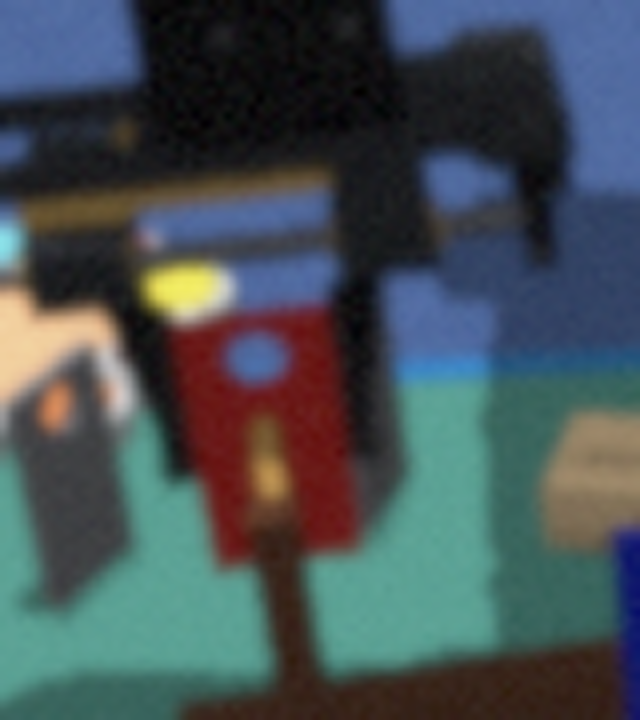

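View pics/t14c.png

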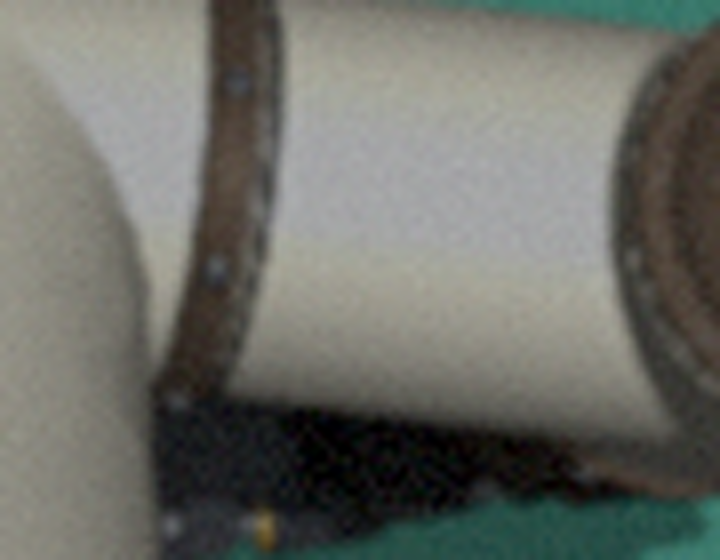

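Emit:
move_arm(increments=[0,0,0,0.0017,0,-0.0047,0.038,0,0,0,0.0034,0,-0.0094,0.038,0,0,0,0.0051,0,-0.0141,0.038,0,0,0,0.0068,0,-0.0188,0.038,0,0,0,0.0085,0,-0.0235,0.038,0,0,0,0.01,0,-0.0282,0.038,0,0,0,0.01,0,-0.0282,0.038,0,0,0,0.01,0,-0.0282,0.038])

```text
time_s: 16.6
tcp_pos: [0.5881, -0.2197, 0.1117]
ee_rot: [[0.0, 0.153, -0.988], [-0.0, -0.988, -0.153], [-1.0, 0.0, -0.0]]
wrist_force: [0.2, -0.9, -0.9]
gripper_width: 0.505
```

```bash
python3 - <<'E'
from p import *
apply([0,0,0],[.01,0,-.0282]);st()
s=r.capture('scene')[:,:,::-1].copy()
cv2.imwrite('pics/s15.png',s);crop(s,140,150,50,60,12,'pics/s15c.png')
st()
E
```

```text
cmd [ 0.5878 -0.2197  0.1121]
t 16.60 tcp [ 0.5881 -0.2197  0.1117] err [ 0.0003  0.     -0.0004] rot err [ 0.01 -0.03 -0.01] F [ 0.1705 -0.8617 -0.916 ] M [-0.093   0.1614 -0.0103] w 0.04391282380547976
t 16.65 tcp [ 0.5879 -0.2197  0.1119] err [ 0.0001 -0.     -0.0003] rot err [ 0.01 -0.02 -0.01] F [-1.0585  0.508  -0.0126] M [-0.1153  0.1223  0.0103] w 0.04374335005894457
```

View pics/s15c.png

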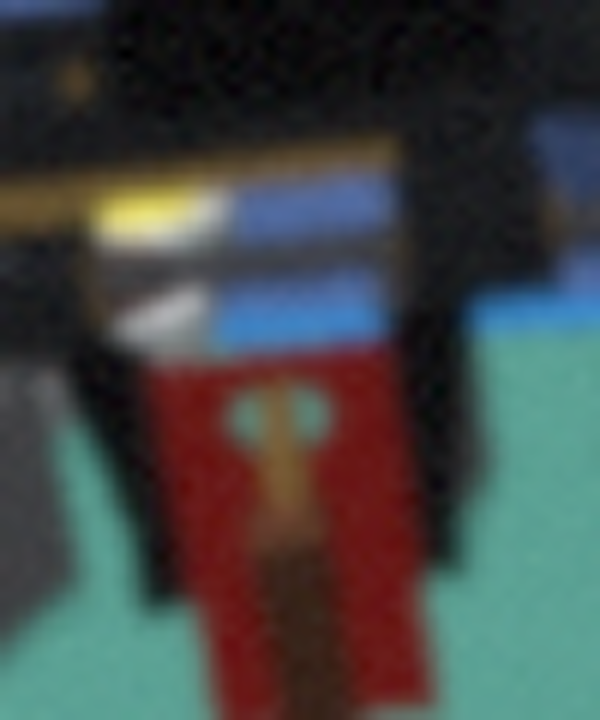

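Emit:
move_arm(increments=[0,0,0,0.0015,0,-0.004,0.038,0,0,0,0.0029,0,-0.008,0.038,0,0,0,0.0044,0,-0.012,0.038,0,0,0,0.0058,0,-0.016,0.038,0,0,0,0.0058,0,-0.016,0.038,0,0,0,0.0058,0,-0.016,0.038])

```text
time_s: 17.15
tcp_pos: [0.6039, -0.2173, 0.106]
ee_rot: [[0.0, 0.153, -0.988], [-0.0, -0.988, -0.153], [-1.0, 0.0, -0.0]]
wrist_force: [-0.1, 0.8, -0.5]
gripper_width: 0.502
```

```bash
python3 - <<'E'
from p import *
apply([0,0,0],[.0058,0,-.016]);st()
s=r.capture('scene')[:,:,::-1].copy()
cv2.imwrite('pics/s16.png',s);crop(s,140,150,50,60,12,'pics/s16c.png')
st()
E
```

```text
cmd [ 0.6036 -0.2173  0.1064]
t 17.15 tcp [ 0.6039 -0.2173  0.106 ] err [ 0.0003  0.     -0.0003] rot err [ 0.   -0.02 -0.01] F [-0.0799  0.7571 -0.5445] M [-0.054   0.0735 -0.014 ] w 0.043639225212139414
t 17.20 tcp [ 0.6038 -0.2173  0.1061] err [ 0.0001 -0.     -0.0002] rot err [ 0.01 -0.01 -0.01] F [ 0.0826  0.3952 -0.1443] M [-0.1166  0.1714  0.0151] w 0.04398423308545741
```

View pics/s16c.png

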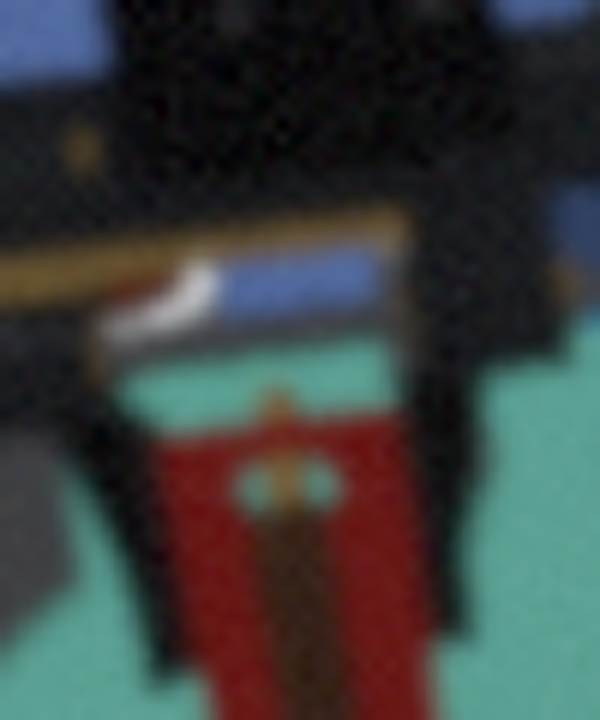

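Emit:
move_arm(increments=[0,0,0,0.0015,0,0,0.038,0,0,0,0.003,0,0,0.038,0,0,0,0.003,0,0,0.038,0,0,0,0.003,0,0,0.05,0,0,0,0.003,0,0,0.055,0,0,0,0.003,0,0,0.06,0,0,0,0.003,0,0,0.06,0,0,0,0.003,0,0,0.06,0,0,0,0.003,0,0,0.06])

```text
time_s: 17.95
tcp_pos: [0.6038, -0.2174, 0.1034]
ee_rot: [[0.001, 0.153, -0.988], [-0.0, -0.988, -0.153], [-1.0, 0.001, -0.001]]
wrist_force: [-0.6, -0.0, 0.1]
gripper_width: 0.683
```

```bash
python3 - <<'E'
from p import *
apply([0,0,0],[.003,0,0]);st()
s=r.capture('scene')[:,:,::-1].copy()
cv2.imwrite('pics/s17.png',s);crop(s,140,150,50,60,12,'pics/s17c.png')
st()
E
```

```text
cmd [ 0.6036 -0.2173  0.1034]
t 17.95 tcp [ 0.6038 -0.2174  0.1034] err [ 0.0002 -0.0001  0.    ] rot err [0.01 0.02 0.  ] F [-0.5573 -0.0285  0.1387] M [-0.1007  0.1259  0.0137] w 0.05939195796608129
t 18.00 tcp [ 0.6038 -0.2174  0.1034] err [ 0.0002 -0.0001  0.0001] rot err [ 0.01  0.01 -0.  ] F [ 0.3236 -0.2301  0.4964] M [-0.0999  0.1333 -0.042 ] w 0.059411612516970747
```

View pics/s17c.png

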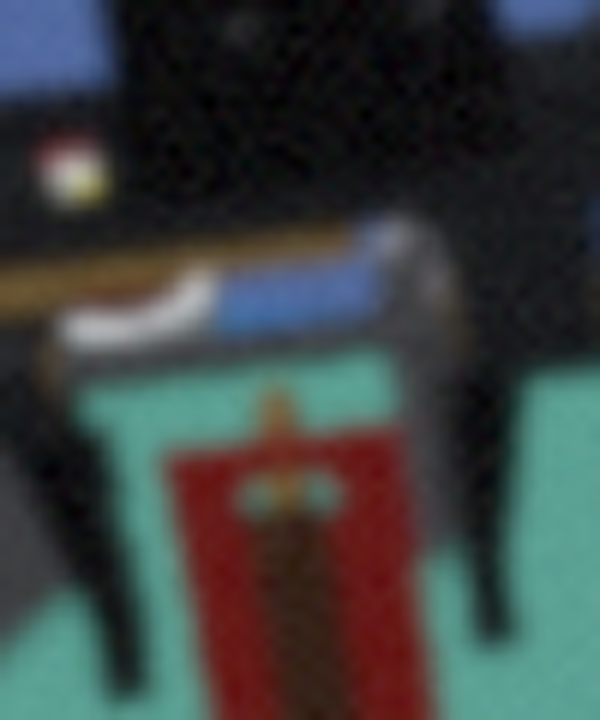

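Emit:
move_arm(increments=[0,0,0,-0.01,0,0,0.06,0,0,0,-0.03,0,0,0.06,0,0,0,-0.06,0,0,0.06,0,0,0,-0.09,0,0,0.06,0,0,0,-0.12,0,0.03,0.06,0,0,0,-0.12,0,0.07,0.06,0,0,0,-0.12,0,0.11,0.06,0,0,0,-0.12,0,0.15,0.06,0,0,0,-0.12,0,0.16,0.06,0,0,0,-0.12,0,0.16,0.06,0,0,0,-0.12,0,0.16,0.06])

```text
time_s: 18.92
tcp_pos: [0.4459, -0.2422, 0.2246]
ee_rot: [[0.004, 0.153, -0.988], [-0.001, -0.988, -0.153], [-1.0, 0.002, -0.003]]
wrist_force: [1.1, -0.7, 1.1]
gripper_width: 0.691
```

```bash
python3 - <<'E'
from p import *
apply([0,0,0],[-.12,0,.16]);st()
t=r.capture('top')[:,:,::-1].copy();s=r.capture('scene')[:,:,::-1].copy()
cv2.imwrite('pics/s18.png',s);cv2.imwrite('pics/t18.png',t);crop(s,140,150,130,100,6,'pics/s18c.png')
# eye estimate: project mid etc
print(proj('scene',np.array([mid,mid-[0,0,.005],tip]))+[.5,.65])
E
```

```text
cmd [ 0.4455 -0.2418  0.2233]
t 18.92 tcp [ 0.4459 -0.2422  0.2246] err [ 0.0005 -0.0004  0.0013] rot err [0.04 0.16 0.07] F [ 1.0853 -0.7467  1.075 ] M [-0.0683  0.0746  0.0077] w 0.060133727656208884
[[163.1135 190.8667]
 [163.4257 192.7179]
 [162.1899 183.2046]]
```

View pics/s18c.png

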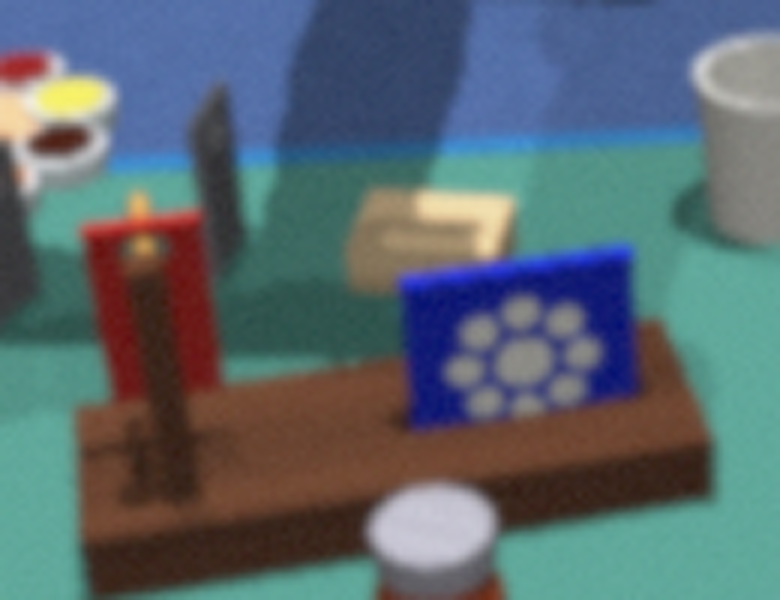

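View pics/t18.png

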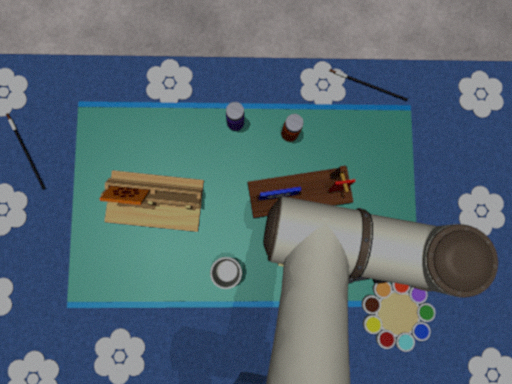

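View pics/s18.png

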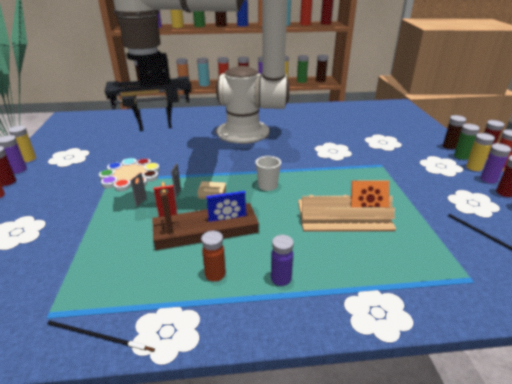

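Emit:
move_arm(increments=[0,0,0,0,0,0,0.06,0,0,0,0,0,0,0.06,0,0,0,0,0,0,0.06,0,0,0,0,0,0,0.06,0,0,0,0,0,0,0.06,0,0,0,0,0,0,0.06,0,0,0,0,0,0,0.06,0,0,0,0,0,0,0.06,0,0,0,0,0,0,0.06,0,0,0,0,0,0,0.06,0,0,0,0,0,0,0.06,0,0,0,0,0,0,0.06])

```text
time_s: 20.02
tcp_pos: [0.4456, -0.2418, 0.2233]
ee_rot: [[0.001, 0.153, -0.988], [-0.0, -0.988, -0.153], [-1.0, 0.001, -0.001]]
wrist_force: [0.0, 0.5, 0.8]
gripper_width: 0.687
```

```bash
python3 - <<'E'
from p import *
t=r.capture('top')[:,:,::-1].copy();s=r.capture('scene')[:,:,::-1].copy()
print('diff since last', cv2.absdiff(s,cv2.imread('pics/s18.png'))[180:225,150:250].max())
crop(t,315,150,50,60,10,'pics/t19c.png');crop(s,145,170,40,50,12,'pics/s19c.png')
for nm,P in(('mid',mid),('tip',tip)):print(nm,(proj('top',P)[0]-[315,150])*10)
hs=cv2.absdiff(s,cv2.imread('pics/scene0.png')).max(2)
for nm,(x0,y0,x1,y1) in dict(rust=(200,230,228,282),purple=(268,235,296,286),mug=(255,156,282,192),amber=(345,180,396,232)).items():print(nm,hs[y0:y1,x0:x1].mean())
E
```

```text
diff since last 17
mid [291.2    312.6023]
tip [316.8192 400.9529]
rust 4.02815934065934
purple 3.955182072829132
mug 4.838477366255144
amber 4.453996983408748
```

View pics/t19c.png

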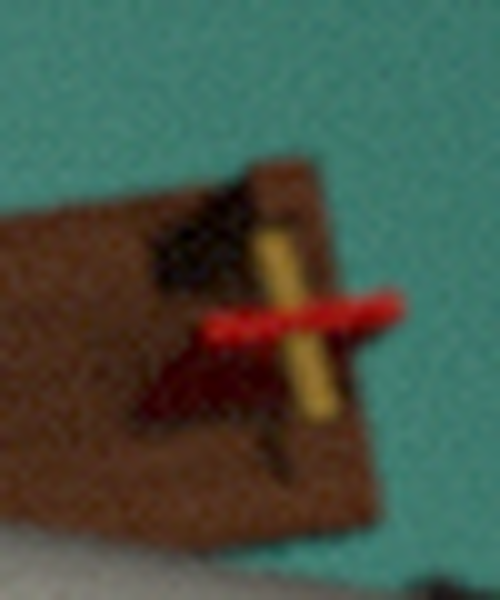

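View pics/s19c.png

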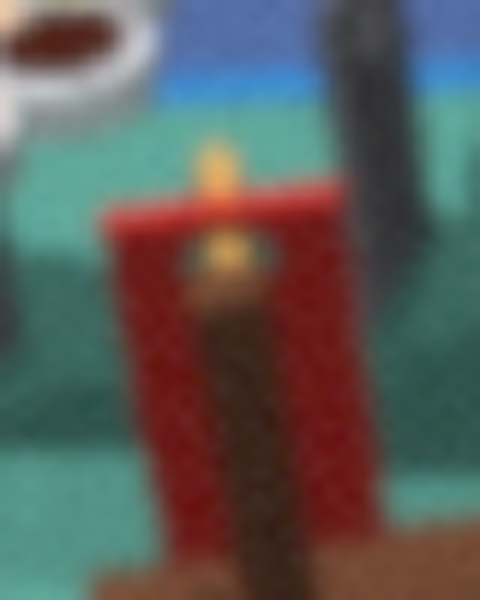

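```bash
python3 - <<'E'
from station import r
print(r.finish_job()); print(r.sense()['time_s'])
E
```

```text
the job is handed in; nothing more can be done
None
the job is handed in; nothing more can be done
```

The job is handed in at about 20 s of the allowed 67 s. The blue tile stands in the display stand's slot, and the red tag hangs by its eye on the brass hook. The system gave no verdict, so these results rest on my own last checks.

- **Blue tile:** It was drawn out of the rack along its own lean and lowered until it touched the slot floor, with a contact force of about 3–5 N. Its lower edge then measured about 22–24 mm below the mouth of the slot. After release both cameras showed it upright and in line with the stand.
- **Red tag:** It was gripped by its side edges, threaded along the sloping hook and let go. Two scene pictures about 1.1 s apart showed it not moving. It hangs around the middle of the hook and leans about 5 degrees, by a rough estimate.
- **Bystanders:** The picture areas of the amber tile, both jars and the mug matched the first picture to within noise. At the end the gripper was well clear of everything.

**What went wrong or disagreed:**
- The first straight approach to the blue tile stopped about 13 mm short because joint 4 reached its range limit. I gripped it with the tool tilted 15 degrees in the tile's plane instead and used the same tilt at the stand.
- The scene camera read about 0.65 pixel low against the arm's own position, and I corrected for that.
- The two cameras placed the hook 1–4 mm off the position I worked out from the stand, so I lined the eye up with the hook by eye in the scene picture before threading it.

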